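# Crank the straw tray down onto the cold block

## Task

Put the loose crank on the square end of the lift's screw, fully down, and wind it anticlockwise (seen from above) to lower the straw tray into the foam box until the tray presses firmly on the cooling block. Stop once the handle has gone clearly stiff; never force the crank or crush the tray. Leave the crank fully down on the screw, let go of it, and leave the other things on the bench where they are.

Things in the scene. Friction and masses are not known exactly. Their poses are not given: they have to be found in the camera images.
- shaft_seat (a point): fixed point on the upright screw's axis, on top of the round shoulder (24 mm dia) where the crank's underside ends up. x points from the screw to the foam box. Above it stands the square end: 16 mm across flats, 20 mm straight, then 4 mm tapering to 11 mm. How the square is turned is not reported: it differs each time, find it by eye or feel. Bridge top 10 mm below, 54 mm (x) by 150 mm (y)
- crank_hub (a point): centre of the crank's hub: steel block 30 x 30 x 36 mm high, in its underside a 17.2 mm square socket 26 mm deep, sides parallel to the hub's. z up; x points along the arm to the handle. The crank (0.3 kg) lies socket down, flat on the bench. Best gripped across its two flats that face y; it drops home with about 0.6 mm play all round and +-4 degrees of turn
- crank_foot (a point): centre of the crank hub's underside, at the socket's mouth, 18 mm below point crank_hub; x along the arm, z up. Fully down when it meets point shaft_seat
- crank_handle (a point): mid-point of the crank's red upright grip: 24 mm dia, 56 mm tall, turning freely on its pin, 65 mm from the hub's axis. Its lower end is 4 mm above the arm (flat bar 10 mm thick, 22 mm wide, underside level with the hub's); this point is 42 mm above that underside. Force at the handle: 3 to 5 N winding freely (1 or 2 when stopped); with the tray on the block it climbs about 4 N a radian. 4 to 7 N is firm, over 10 N crushes
- tray_bottom (a point): underside centre of the aluminium straw tray (85 x 145 mm) hanging from the lift's carriage over the foam box; it goes down 12 mm for each full anticlockwise turn of the screw (seen from above) and starts 24 to 31 mm above the block. Two stiff springs (90 N per mm together) on its posts let it give a little once it rests on the block
- block_top (a point): centre of the cooling block's top face (block 85 x 140 x 40 mm, aluminium, lying in the foam box); x as the lift's x
- lift: the screw lift, fixed to the bench: base plate 360 x 220 mm, two guide rods, bridge (top 204 mm up), upright screw; origin at bench level on the screw's axis, 214 mm below point shaft_seat; x towards the foam box
- carriage: the lift's carriage with arm, hanger and straw tray (eight straws), 0.85 kg, driven by the screw, whose friction holds it wherever the crank is left
- cold_block: the cooling block; origin at its underside centre, 40 mm below its top
- crank: the crank; origin as point crank_foot
- rack_center (a point): bystander, leave it where it is: white tube rack 180 x 60 x 58 mm with capped tubes up to 86 mm; point 30 mm above the bench at its centre, x along its length
- petri: bystander, leave it where it is: culture dish, 94 mm dia, 15 mm high, origin under its centre
- forceps: bystander, leave it where it is: steel forceps 140 mm long lying along their x
- foam_lid: bystander, leave it where it is: lid of the foam box, 140 x 200 x 34 mm, origin under its centre
- straw_box: bystander, leave it where it is: clear box with blue lid, 154 x 114 x 68 mm, origin under its centre
- timer: bystander, leave it where it is: white timer 66 x 66 x 20 mm, origin under its centre
- bottle: bystander, leave it where it is: white bottle with blue cap, 60 mm dia, 150 mm high, origin under its centre
There are look-alikes about, which are no part of the job. Leave any orange or turquoise look-alike of the crank alone.

How it is judged:
On the way, in this order (a step that is already met when the one before it is completed fails the run):
1. the crank sits fully down on the screw's square end (z of crank_foot in the frame of shaft_seat below 0.004 m and horizontal distance between crank_foot and shaft_seat below 0.004 m), for 0.2 s.
2. the straw tray is wound down until it presses on the cooling block, with the crank on the screw (all of step 1 and contact force between carriage and cold_block above 25 N), for 0.2 s.
At the end, for the whole second after the job is handed in: the straw tray stays pressed on the cooling block with more than 25 N (held by the screw itself), the crank is at rest, fully down on the square end (within 4 mm in height and sideways), and released (all of step 2 and linear speed of crank below 0.02 m/s); the robot touches nothing.
It fails at once if the tray is crushed on the block: more than 400 N (contact force between carriage and cold_block above 400 N).
It fails at once if the crank is forced: more than 180 N between crank and lift (jammed on, bent or wrenched) (contact force between crank and lift above 180 N).
It fails at once if another thing on the bench is moved by more than 20 mm (distance of any of rack_center, petri, forceps, foam_lid, straw_box, timer, bottle from where it was at the start of the episode above 0.02 m).
It also fails if it takes over 72 s, if anything falls off the work surface, if the arm or the gripper's body presses on something with over 40 N, if the wrist force passes 120 N, or if a joint passes its speed limit or range.

## Robot

A 6-joint arm with a two-finger parallel gripper is mounted at the origin on the work surface. World frame = base frame: x ahead of the robot, y to its left, z up, the work surface at z = 0. Lengths are in m, angles in rad, forces in N, time in s.
With the tool pointing down it reaches from about 0.3 to 0.75 m from the base axis. Payload 8.5 kg.
Tool frame: the origin (TCP) lies at the centre of the arm's flange, where the gripper is bolted on; the fingertips stand 166 mm ahead of it and the grasp point (between the pads) lies 147 mm ahead of it (r.tcp_to_grasp is the z of the grasp point in the tool frame, in m); z points along the fingers, y is the direction in which the jaws open and shut (so a half turn about z gives the same grasp; the last joint's range is limited). The gripper opens to 88 mm and grips with 3 to 60 N. Pads are 18 mm wide; open, the fingers measure 123 mm over their backs; the gripper's body (75 mm by 187 mm) begins 45 mm behind the grasp point.
Start: joints at [0.948, 0.381, 1.297, -0, 1.464, -0.215], TCP at [0.218, 0.505, 0.405] pointing down, gripper open.
Joint ranges: [-3.11, 3.11], [-0.89, 2.33], [0.22, 2.48], [-1.42, 4.56], [0.17, 2.85], [-2.88, 2.88]. Speed limits (rad/s): [2.39, 2.39, 3.14, 3.14, 3.14, 3.14].

## Interface

Orientations are given as a unit quaternion [w, x, y, z].
In Python, from bench import r gives the robot as it stands.
- The arm moves only by the shell command python3 -m jog 'ROWS' [OPENING] [FORCE]. ROWS is JSON, a list of rows, each an object of numbers: "x", "y", "z": the shift along the tool's x, y, z in m; "twist": the turn about the tool's z in rad. A call has 1 to 20 rows; each row shifts and turns the commanded pose from where the row before left it, along the tool's axes as they then stand; what a row does not reach is not made up. A row lasts 1/8 s, in which the tool goes at most 62.5 mm and 10.7 degrees, less where a joint would pass 70% of its speed; a pose out of reach is approached as far as the arm can. A call with a gripper value outside its range is refused whole. OPENING is the gripper's target within -1 to 1 (shut at 1, half-way at 0, fully open at -1), set as the call begins (- or left out, the last holds). The fingers move at their own pace and stop on an object; FORCE is the grip in N (left out, the last holds). Time passes only in rows, so rows that do not move let the fingers close. It gives the time, the measured TCP pose, the force and the opening at its end, in the units of the state.
- r.get_state(): the state, without advancing time (a new reading comes with each control period).
- r.grab_frame(name): name is "side" or "top" or "wrist"; returns a dict with "frame" (480x640x3 uint8, red, green, blue), "K" (3x3 intrinsics, pixels), "xyz" and "rotation" of the camera in the world. Camera axes: x right, y down, z forward; pixel columns grow to the right and rows downward; lengths in m; the calibration is good to about 2 mm. The wrist camera is an equidistant fisheye: a pixel r from the principal point sees the ray r / f radians off the axis. A picture is of the moment at which its call begins. There is no depth.
- r.close_job(): hands the job in, once; it reports no verdict.
The state is a dict: "time_s": time; "q": joint angles; "joint_vel": joint speeds; "joint_efforts": joint torques, N m; "tool_pos": TCP position; "tool_rot": TCP orientation; "wrist_force": force on the tool from outside, world axes, zero at the start; "ft_torque": the same for the moment, N m; "gripper_width": opening from 0.0 (shut) to 1.0 (fully open).
Only numpy, scipy, OpenCV 4.12 (cv2) and the standard library are available. Lean on these libraries where they do the work, as an engineer would, in place of code of your own. Each camera call takes 0.05 s, during which the arm holds its last target.

## Working session

There is one attempt and no reset: what is moved stays moved. The work goes in short steps, Python scripts to look and compute and a shell command to move; the robot and the scene stay as the last step left them, time stands still between calls to the robot, and variables do not carry over. Pictures are saved under pics/ and viewed, and the job is handed in when it is done.

```bash
ls; mkdir -p pics
python3 - <<'E'
from bench import r
import cv2,json
import numpy as np
s=r.get_state()
for k,v in s.items(): print(k,np.round(v,4))
print(r.tcp_to_grasp)
for n in ("side","top","wrist"):
    f=r.grab_frame(n)
    cv2.imwrite(f"pics/{n}0.png",f["frame"][:,:,::-1])
    np.savez(f"pics/{n}0.npz",**f)
    print(n,np.round(f["K"],1).tolist(),np.round(f["xyz"],4),np.round(f["rotation"],4).tolist())
E
```

```text
pics
time_s 0.0
q [ 0.9477  0.3812  1.2982  0.      1.4636 -0.2153]
joint_vel [-0.0014  0.0001  0.0002  0.0001  0.0014  0.0011]
joint_efforts [ 1.20000e-03 -4.37926e+01 -2.24553e+01  7.14000e-02  3.53000e-02
 -1.00000e-04]
tool_pos [0.2181 0.5049 0.4042]
tool_rot [-3.000e-04  2.025e-01  9.793e-01 -6.000e-04]
wrist_force [-0.5574 -1.0072  0.2305]
ft_torque [-0.0131 -0.0174  0.0018]
gripper_width 1.0033
0.1473
side [[441.5, 0.0, 324.7], [0.0, 441.5, 236.7], [0.0, 0.0, 1.0]] [0.4677 0.8303 0.9057] [0.0177, -0.0176, 0.9138, -0.4054]
top [[520.0, 0.0, 316.4], [0.0, 520.0, 240.2], [0.0, 0.0, 1.0]] [ 4.4940e-01 -1.0000e-03  1.4987e+00] [0.0138, -0.7031, 0.7103, -0.0308]
wrist [[371.6, 0.0, 320.0], [0.0, 371.6, 240.7], [0.0, 0.0, 1.0]] [0.1423 0.537  0.3848] [0.1349, 0.8247, 0.5421, 0.0884]
```

View pics/top0.png

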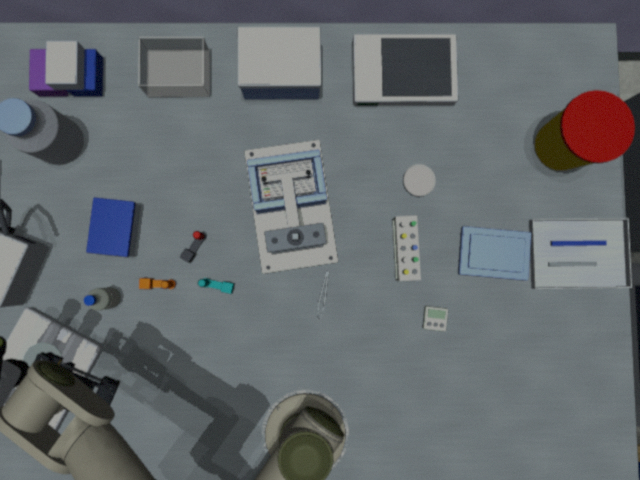

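View pics/side0.png

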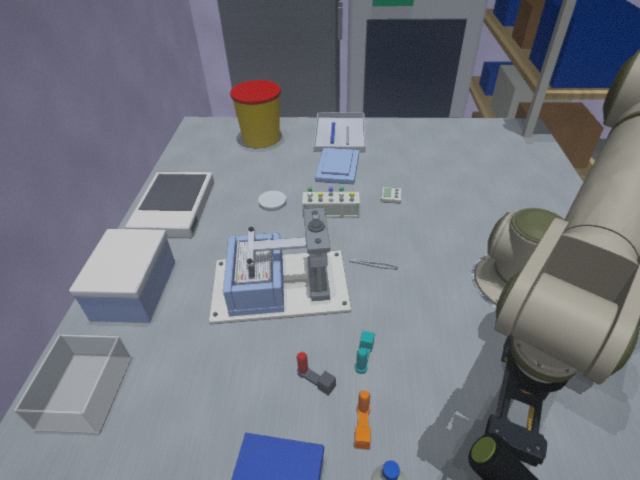

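View pics/wrist0.png

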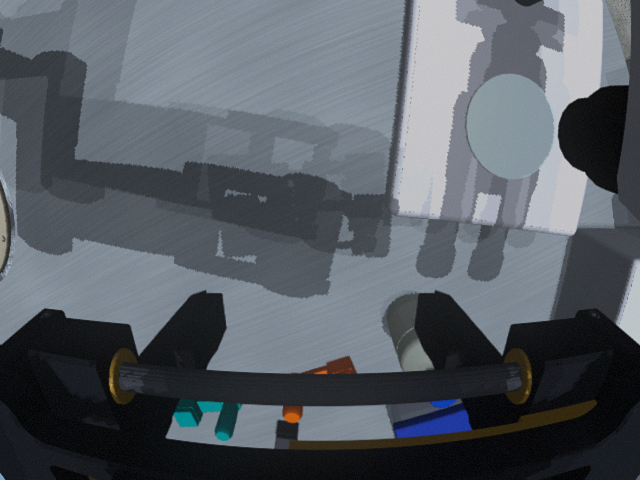

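The top view shows the red-handled crank (hub near (188,254), handle (198,236)) and the screw near (295,237). The orange and turquoise look-alikes lie nearby.

```bash
cat > h.py <<'E'
import numpy as np,cv2
def load(n):
    d=np.load(f"pics/{n}.npz"); return {k:d[k] for k in d}
def ray(f,u,v,fish=False):
    K=f["K"];x=(u-K[0,2])/K[0,0];y=(v-K[1,2])/K[1,1]
    if fish:
        t=np.hypot(x,y); d=np.array([np.sin(t)*x/t,np.sin(t)*y/t,np.cos(t)]) if t>1e-9 else np.array([0,0,1.])
    else: d=np.array([x,y,1.])
    return f["rotation"]@d
def onz(f,u,v,z,fish=False):
    d=ray(f,u,v,fish);return f["xyz"]+d*(z-f["xyz"][2])/d[2]
def proj(f,p,fish=False):
    c=f["rotation"].T@(np.asarray(p)-f["xyz"]);K=f["K"]
    if fish:
        h=np.hypot(c[0],c[1]);t=np.arctan2(h,c[2]);s=t/h
    else: s=1/c[2]
    return np.array([K[0,2]+K[0,0]*c[0]*s,K[1,2]+K[1,1]*c[1]*s])
def tri(a,ua,b,ub,fa=False,fb=False):
    A=[];B=[]
    for f,u,fi in((a,ua,fa),(b,ub,fb)):
        d=ray(f,*u,fi);d/=np.linalg.norm(d);P=np.eye(3)-np.outer(d,d);A.append(P);B.append(P@f["xyz"])
    p=np.linalg.solve(sum(A),sum(B));return p
def crop(n,u0,v0,w,h,k,out):
    im=cv2.imread(f"pics/{n}.png")[v0:v0+h,u0:u0+w]
    cv2.imwrite(f"pics/{out}.png",cv2.resize(im,None,fx=k,fy=k,interpolation=cv2.INTER_CUBIC))
E
python3 - <<'E'
from h import *
crop("top0",160,215,80,60,10,"ct")
crop("top0",240,135,100,75,8,"cl1")
crop("top0",255,210,80,60,10,"cl2")
crop("side0",285,340,80,60,10,"cs")
crop("side0",205,190,160,120,5,"cs2")
t=load("top0")
print(onz(t,188,254,.036),onz(t,198,236,.07),onz(t,295,237,.238))
E
```

```text
Traceback (most recent call last):
  File "h.py", line 11, in onz
    d=ray(f,u,v,fish);return f["xyz"]+d*(z-f["xyz"][2])/d[2]
  File "h.py", line 9, in ray
    return f["rotation"]@d
           ~~~~~~~~~~~~~^~
ValueError: matmul: Input operand 1 has a mismatch in its core dimension 0, with gufunc signature (n?,k),(k,m?)->(n?,m?) (size 3 is different from 4)
```

View pics/ct.png

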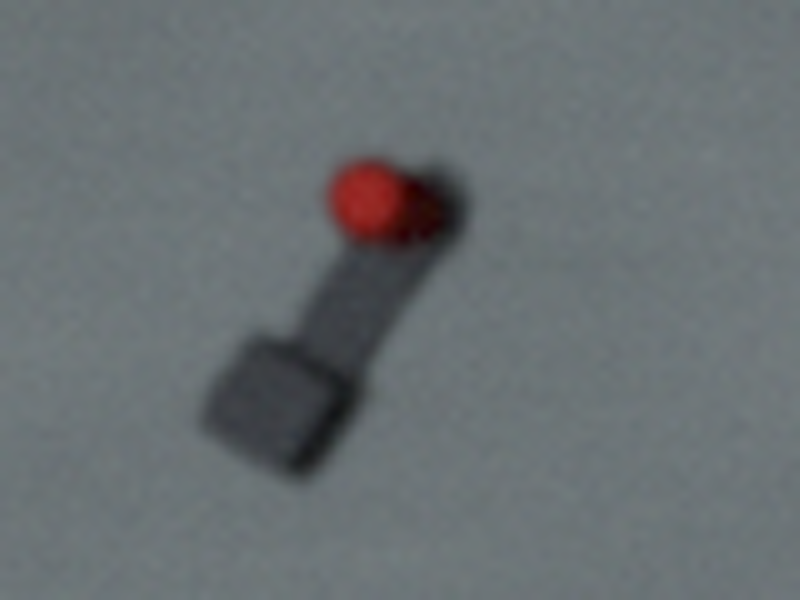

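View pics/cl2.png

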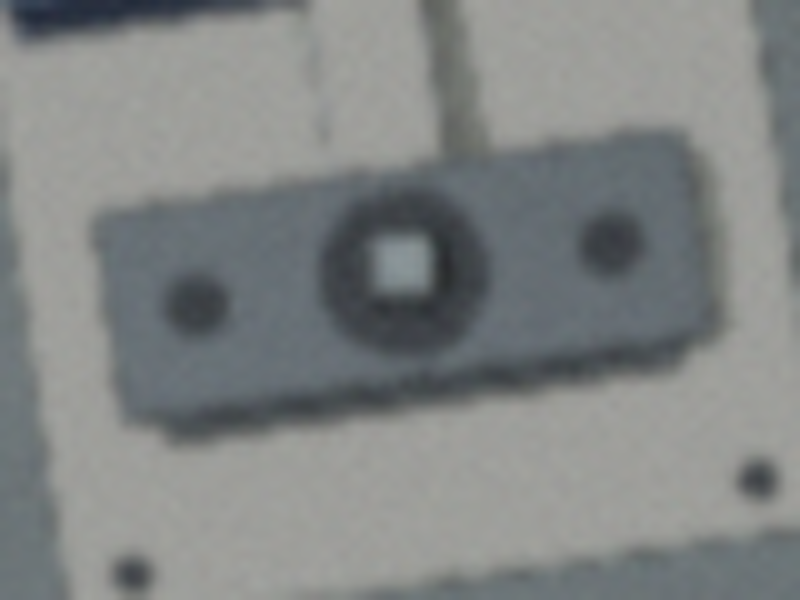

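View pics/cs.png

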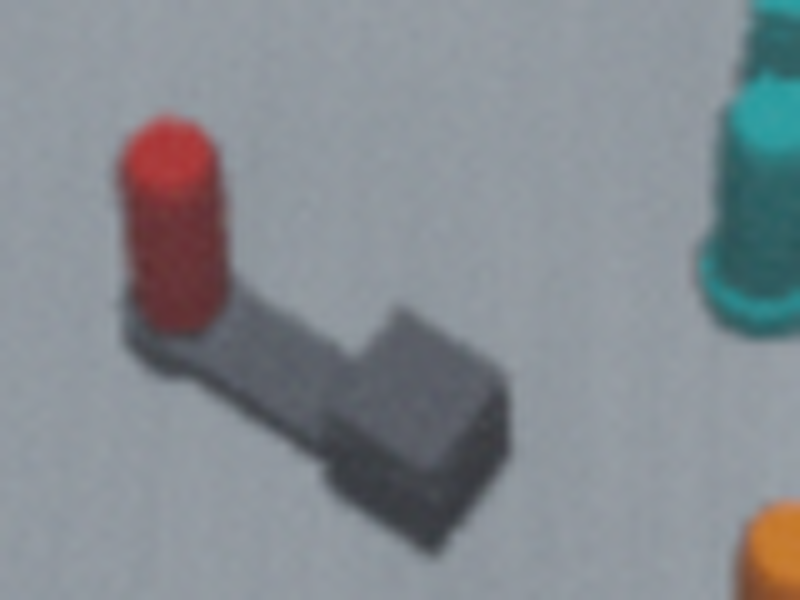

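View pics/cs2.png

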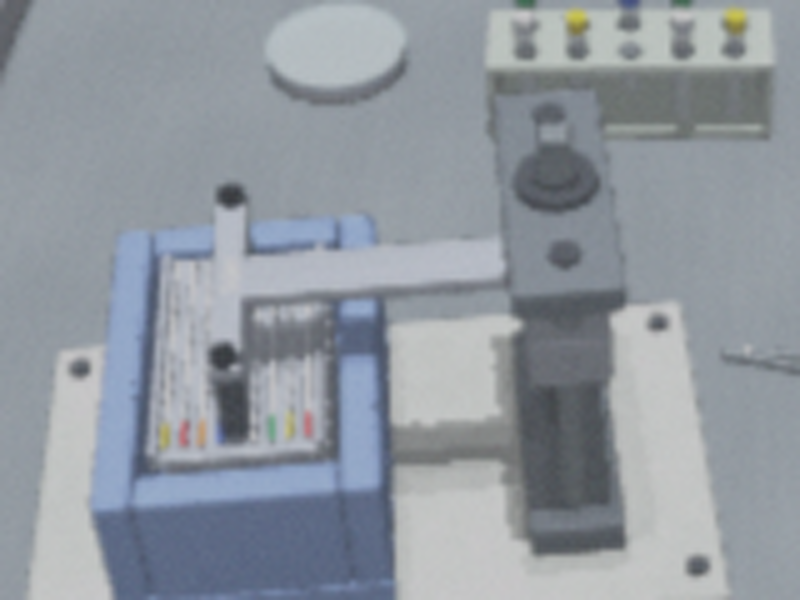

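```bash
sed -i 's/^def load.*/from scipy.spatial.transform import Rotation\ndef fix(f):\n    f=dict(f)\n    if np.shape(f["rotation"])==(4,):\n        f["rotation"]=Rotation.from_quat(f["rotation"],scalar_first=True).as_matrix()\n    return f\n&/; s/return {k:d\[k\] for k in d}/return fix({k:d[k] for k in d})/' h.py
python3 - <<'E'
from h import *
t=load("top0");s=load("side0")
# top crops: px = u0 + (c+0.5)/10 -0.5
T=lambda c,u0=160,v0=215,k=10:(u0+(c[0]+.5)/k-.5, v0+(c[1]+.5)/k-.5)
S=lambda c:T(c,285,340)
print("crank ray chk, base plate", onz(t,320,237,0))
hub=T((271,405)); hd=T((369,200))
print("hub top by top",onz(t,*hub,.036),"handle top",onz(t,*hd,.070))
print("side: hub top",onz(s,*S((418,390)),.036),"handle top",onz(s,*S((169,155)),.070))
print("tri hub",tri(t,hub,s,S((418,390))),"tri handle",tri(t,hd,s,S((169,155))))
sq=T((403,265),255,210); sqs=T((553,131),205,190,5)
print("screw top",onz(t,*sq,.238),onz(s,*sqs,.238),tri(t,sq,s,sqs))
# collar
for c in [(198,303),(611,243)]:
  print("rod",onz(t,*T(c,255,210),.204))
print("collar",onz(t,*T((404,270),255,210),.206))
for c in [(98,215),(690,135),(130,420),(718,330)]: print("bridge corner",onz(t,*T(c,255,210),.204))
for c in [(372,232),(432,232),(372,297),(434,297)]: print("sq corner",onz(t,*T(c,255,210),.238))
for c in [(262,335),(360,380),(205,420),(295,475)]: print("hub corner",onz(t,*T(c),.036))
E
```

```text
crank ray chk, base plate [ 0.55311535 -0.0480296   0.        ]
hub top by top [0.50345341 0.32690206 0.036     ] handle top [0.55812906 0.29284368 0.07      ]
side: hub top [0.50335601 0.32802839 0.036     ] handle top [0.55866432 0.29334715 0.07      ]
tri hub [0.50345949 0.32721632 0.03459522] tri handle [0.55845    0.29297843 0.06941956]
screw top [0.53952093 0.02053005 0.238     ] [0.54028425 0.01989321 0.238     ] [0.53985616 0.02053301 0.23850971]
rod [0.5329318  0.07221266 0.204     ]
rod [ 0.54698242 -0.03084305  0.204     ]
collar [0.54055806 0.02083691 0.206     ]
bridge corner [0.5551425  0.09696774 0.204     ]
bridge corner [ 0.57389341 -0.05090201  0.204     ]
bridge corner [0.50393795 0.08926129 0.204     ]
bridge corner [ 0.52496564 -0.05732047  0.204     ]
sq corner [0.5476272 0.0279894 0.238    ]
sq corner [0.54749553 0.01342145 0.238     ]
sq corner [0.53180264 0.02811422 0.238     ]
sq corner [0.5316622  0.01307248 0.238     ]
hub corner [0.52308424 0.32950192 0.036     ]
hub corner [0.5102055 0.3021592 0.036    ]
hub corner [0.4994422  0.34523369 0.036     ]
hub corner [0.48381089 0.32013641 0.036     ]
```

```bash
cat >> h.py <<'E'
def R4(q): return Rotation.from_quat(q,scalar_first=True).as_matrix()
def status(s):
    R=R4(s["tool_rot"]);p=np.array(s["tool_pos"]);g=p+R[:,2]*.1473
    yaw=np.degrees(np.arctan2(R[1,0],R[0,0]))
    print("t",round(s["time_s"],2),"grasp",np.round(g,4),"xyaw",round(yaw,2),"tilt",np.round(R[:2,2],4),"q",np.round(s["q"],3),"F",np.round(s["wrist_force"],1),"w",round(s["gripper_width"],3))
    return R,g,yaw
def delta(s,x,y,z,yaw=None):
    R,g,y0=status(s);d=R.T@(np.array([x,y,z])-g)
    print("tool shift mm",np.round(d*1000,1))
    if yaw is not None:
        # twist about tool z (down): yaw decreases by twist
        for k in (-180,-90,0,90,180):
            t=-(((yaw+k-y0)+180)%360-180); print("  yaw",yaw+k,"twist",round(np.radians(t),4),round(t,1))
E
python3 - <<'E'
from h import *
from bench import r
s=r.get_state()
delta(s,.5034,.3270,.15,-31.7)
R,g,_=status(s)
w=load("wrist0")
print(R, "cam in tool",R.T@(w["xyz"]-s["tool_pos"]), R.T@w["rotation"])
print("grasp px",proj(w,g,True),"tip",proj(w,g+.019*R[:,2],True))
t=load("top0")
sd=load("side0")
T=lambda c,u0=160,v0=215,k=10:(u0+(c[0]+.5)/k-.5, v0+(c[1]+.5)/k-.5)
for a,b in [((308,172),(230,194)),((265,179),(222,355))]:
  print("post", tri(t,a,sd,T(b,205,190,5)))
E
```

```text
t 0.15 grasp [0.218  0.5048 0.257 ] xyaw 156.63 tilt [-0.0006 -0.0009] q [ 0.948  0.381  1.298  0.     1.464 -0.215] F [-0.  -0.3  0.3] w 1.002
tool shift mm [-332.5  -49.9  107. ]
  yaw -211.7 twist 0.1455 8.3
  yaw -121.7 twist -1.4253 -81.7
  yaw -31.7 twist -2.9961 -171.7
  yaw 58.3 twist 1.7162 98.3
  yaw 148.3 twist 0.1455 8.3
t 0.15 grasp [0.218  0.5048 0.257 ] xyaw 156.63 tilt [-0.0006 -0.0009] q [ 0.948  0.381  1.298  0.     1.464 -0.215] F [-0.  -0.3  0.3] w 1.002
[[-9.17989142e-01  3.96605017e-01 -6.28168886e-04]
 [ 3.96605447e-01  9.17988762e-01 -8.67720984e-04]
 [ 2.32509482e-04 -1.04569364e-03 -9.99999426e-01]] cam in tool [ 0.08230824 -0.00053762  0.01948829] [[-6.44605570e-05 -9.47930065e-01 -3.18478551e-01]
 [ 9.99999813e-01 -2.54642172e-04  5.55523835e-04]
 [-6.07695816e-04 -3.18478456e-01  9.47929905e-01]]
grasp px [321.13311067 332.90054824] tip [320.99164795 310.17151216]
post [ 0.71081691 -0.01364347  0.16518251]
post [0.69497716 0.09805121 0.16098624]
```

View pics/cl1.png

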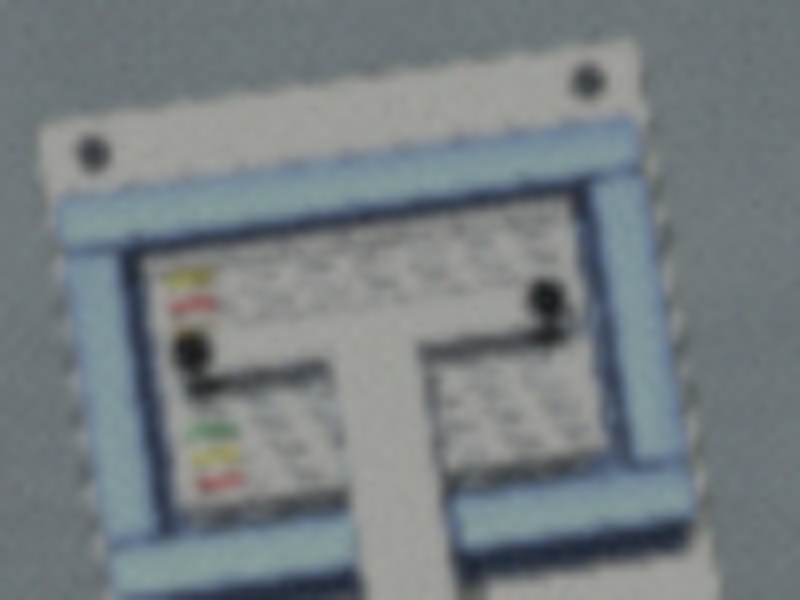

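```bash
python3 - <<'E'
from h import *
t=load("top0"); h=np.array([.5034,.327])
ja=np.array([np.cos(np.radians(58.3)),np.sin(np.radians(58.3))]); xa=np.array([-ja[1],ja[0]])
for n,p,z in [("tealhandle",(203,283),.07),("tealhub",(230,288),.036),("orhandle",(167,285),.07),("orhub",(145,283),.036),("boxcorner",(135,200),.068),("boxc2",(131,256),.068),("bottle",(91,300),.15),("forceps",(322,280),.0)]:
    w=onz(t,*p,z)[:2]; print(n,np.round(w,3),"along jaw",round((w-h)@ja,3),"across",round((w-h)@xa,3))
E
python3 -m jog '[{"x":-0.04,"y":-0.006},{"x":-0.04,"y":-0.006},{"x":-0.042,"y":-0.006},{"x":-0.042,"y":-0.006},{"x":-0.042,"y":-0.0065,"z":0.02},{"x":-0.042,"y":-0.0065,"z":0.029},{"x":-0.042,"y":-0.0065,"z":0.029},{"x":-0.0425,"y":-0.0065,"z":0.029},{"twist":0.1455},{}]' -1
python3 - <<'E'
from h import *
from bench import r
f=r.grab_frame("wrist");cv2.imwrite("pics/wrist1.png",f["frame"][:,:,::-1]);np.savez("pics/wrist1.npz",**f)
s=r.get_state();delta(s,.5034,.3270,.024,-31.7)
f=fix(f)
for p in [(.5034,.327,.036),(.5584,.293,.07)]: print(proj(f,p,True))
E
```

```text
tealhandle [0.426 0.275] along jaw -0.085 across 0.039
tealhub [0.41  0.206] along jaw -0.152 across 0.016
orhandle [0.421 0.372] along jaw -0.005 across 0.094
orhub [0.427 0.442] along jaw 0.057 across 0.125
boxcorner [0.655 0.462] along jaw 0.194 across -0.058
boxc2 [0.501 0.471] along jaw 0.121 across 0.077
bottle [0.387 0.544] along jaw 0.123 across 0.213
forceps [ 0.429 -0.052] along jaw -0.362 across -0.136
t 0.2 grasp [0.218  0.5048 0.2571] xyaw 156.64 tilt [-0.0005 -0.0006] q [ 0.948  0.381  1.298 -0.     1.464 -0.215] F [-0.1  0.2 -0.7] w 0.999
tool shift mm [-332.5  -49.9  233.1]
  yaw -211.7 twist 0.1455 8.3
  yaw -121.7 twist -1.4253 -81.7
  yaw -31.7 twist -2.9961 -171.7
  yaw 58.3 twist 1.7163 98.3
  yaw 148.3 twist 0.1455 8.3
[284.3936586 443.6034773]
[278.97170997 486.95635986]invalid input
```

View pics/wrist1.png

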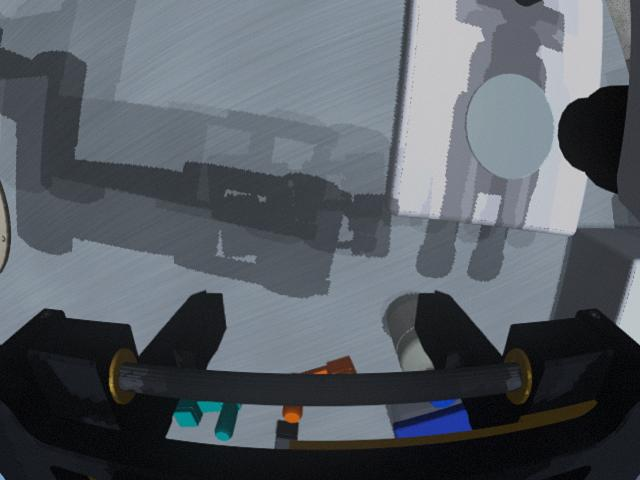

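```bash
python3 -m jog '[{"x":-0.04,"y":-0.006},{"x":-0.04,"y":-0.006},{"x":-0.042,"y":-0.006},{"x":-0.042,"y":-0.006},{"x":-0.042,"y":-0.0065,"z":0.02},{"x":-0.042,"y":-0.0065,"z":0.029},{"x":-0.042,"y":-0.0065,"z":0.029},{"x":-0.0425,"y":-0.0065,"z":0.029},{"twist":0.1455},{"x":0}]' -1
python3 - <<'E'
from h import *
from bench import r
f=r.grab_frame("wrist");cv2.imwrite("pics/wrist1.png",f["frame"][:,:,::-1]);np.savez("pics/wrist1.npz",**f)
s=r.get_state();delta(s,.5034,.3270,.030,-31.7)
f=fix(f)
for p in [(.5034,.327,.036),(.5584,.293,.07)]: print(proj(f,p,True))
E
```

```text
t 0.25 grasp [0.2181 0.5048 0.2572] xyaw 156.64 tilt [-0.0003 -0.0005] q [ 0.948  0.381  1.298 -0.     1.464 -0.215] F [-0.6  0.   0.5] w 1.003
tool shift mm [-332.5  -50.   227.2]
  yaw -211.7 twist 0.1455 8.3
  yaw -121.7 twist -1.4253 -81.7
  yaw -31.7 twist -2.9961 -171.7
  yaw 58.3 twist 1.7163 98.3
  yaw 148.3 twist 0.1455 8.3
[284.33667631 443.54351557]
[278.92189374 486.89601563]invalid input
```

View pics/wrist1.png

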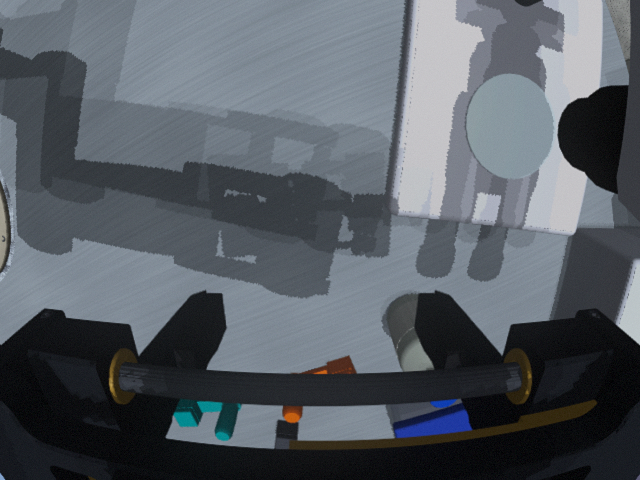

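```bash
python3 -m jog '[{"x":-0.04,"y":-0.006,"z":0,"twist":0},{"x":-0.04,"y":-0.006,"z":0,"twist":0},{"x":-0.042,"y":-0.006,"z":0,"twist":0},{"x":-0.042,"y":-0.006,"z":0,"twist":0},{"x":-0.042,"y":-0.0065,"z":0.02,"twist":0},{"x":-0.042,"y":-0.0065,"z":0.029,"twist":0},{"x":-0.042,"y":-0.0065,"z":0.029,"twist":0},{"x":-0.0425,"y":-0.0065,"z":0.029,"twist":0},{"x":0,"y":0,"z":0,"twist":0.1455},{"x":0,"y":0,"z":0,"twist":0}]'
python3 - <<'E'
from h import *
from bench import r
f=r.grab_frame("wrist");cv2.imwrite("pics/wrist2.png",f["frame"][:,:,::-1]);np.savez("pics/wrist2.npz",**f)
s=r.get_state();delta(s,.5034,.3270,.030,-31.7)
f=fix(f)
for p in [(.5034,.327,.036),(.5584,.293,.07)]: print(proj(f,p,True))
E
```

```text
time_s: 1.5
tool_pos: [0.5038, 0.3269, 0.2974]
tool_rot: [-0.0, 0.273, 0.962, -0.0]
wrist_force: [-0.9, 0.7, 0.5]
gripper_width: 0.998
t 1.55 grasp [0.5035 0.3272 0.1505] xyaw 148.46 tilt [0. 0.] q [ 0.379  0.559  1.316  0.     1.266 -0.641] F [ 0.3 -0.8  0.7] w 1.001
tool shift mm [-1.000e-01 -2.000e-01  1.205e+02]
  yaw -211.7 twist 0.0029 0.2
  yaw -121.7 twist -1.5679 -89.8
  yaw -31.7 twist -3.1387 -179.8
  yaw 58.3 twist 1.5737 90.2
  yaw 148.3 twist 0.0029 0.2
[320.35136707 241.6832059 ]
[320.29971861 348.54703513]
```

View pics/wrist2.png

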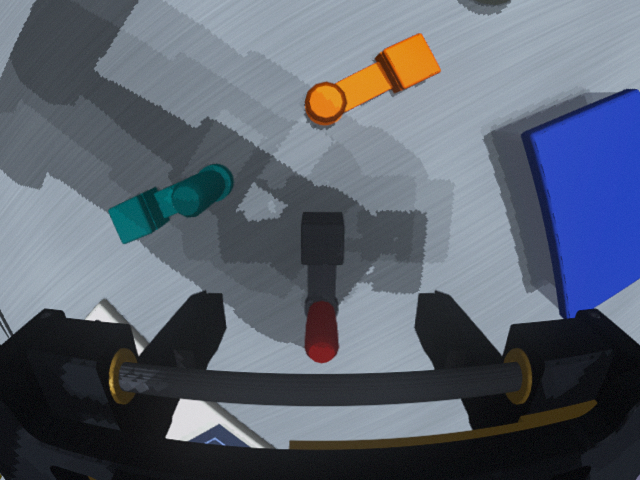

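Hub (~(322,238)) and handle top (320,350) line up with the prediction within ~1 mm. Descending and gripping.

```bash
python3 -m jog '[{"x":0,"y":0,"z":0.035,"twist":0},{"x":0,"y":0,"z":0.035,"twist":0},{"x":0,"y":0,"z":0.03,"twist":0},{"x":0,"y":0,"z":0.02,"twist":0},{"x":0,"y":0,"z":0,"twist":0}]'
python3 -m jog '[{"x":0,"y":0,"z":0,"twist":0},{"x":0,"y":0,"z":0,"twist":0},{"x":0,"y":0,"z":0,"twist":0},{"x":0,"y":0,"z":0,"twist":0},{"x":0,"y":0,"z":0,"twist":0},{"x":0,"y":0,"z":0,"twist":0}]' 1 40
python3 - <<'E'
from h import *
from bench import r
s=r.get_state();status(s)
E
```

```text
time_s: 2.17
tool_pos: [0.503, 0.3275, 0.1771]
tool_rot: [-0.001, 0.272, 0.962, -0.001]
wrist_force: [-0.3, -0.0, -0.2]
gripper_width: 1.002
time_s: 2.92
tool_pos: [0.5035, 0.3272, 0.1778]
tool_rot: [0.0, 0.273, 0.962, 0.0]
wrist_force: [0.1, 2.0, 1.0]
gripper_width: 0.345
t 2.92 grasp [0.5036 0.3272 0.0305] xyaw 148.3 tilt [0.0001 0.0002] q [ 0.379  0.708  1.434  0.     1.    -0.638] F [0.1 2.  1. ] w 0.345
```

```bash
python3 -m jog '[{"x":0,"y":0,"z":-0.01,"twist":0},{"x":0,"y":0,"z":-0.03,"twist":0},{"x":0,"y":0,"z":-0.045,"twist":0},{"x":0,"y":0,"z":-0.045,"twist":0},{"x":0,"y":0,"z":-0.045,"twist":0},{"x":0,"y":0,"z":-0.045,"twist":0},{"x":0,"y":0,"z":-0.05,"twist":0},{"x":0,"y":0,"z":0,"twist":0.17},{"x":0,"y":0,"z":0,"twist":0.17},{"x":0,"y":0,"z":0,"twist":0.17},{"x":0,"y":0,"z":0,"twist":0.17},{"x":0,"y":0,"z":0,"twist":0.17},{"x":0,"y":0,"z":0,"twist":0.1675},{"x":0,"y":0,"z":0,"twist":0}]'
python3 - <<'E'
from h import *
from bench import r
s=r.get_state();delta(s,.54,-.07,.30,90)
E
```

```text
time_s: 4.68
tool_pos: [0.5033, 0.327, 0.4478]
tool_rot: [-0.0, 0.707, 0.708, -0.0]
wrist_force: [0.6, -0.6, -3.2]
gripper_width: 0.334
t 4.67 grasp [0.5032 0.327  0.3005] xyaw 90.09 tilt [-0.0006 -0.0003] q [ 0.379  0.448  1.065 -0.     1.63   0.378] F [ 0.6 -0.6 -3.2] w 0.334
tool shift mm [-397.1   36.2    0.6]
  yaw -90 twist -3.1401 -179.9
  yaw 0 twist 1.5723 90.1
  yaw 90 twist 0.0015 0.1
  yaw 180 twist -1.5693 -89.9
  yaw 270 twist -3.1401 -179.9
```

```bash
python3 -m jog '[{"x":-0.02,"y":0.0016,"z":0,"twist":0},{"x":-0.04,"y":0.004,"z":0,"twist":0},{"x":-0.043,"y":0.004,"z":0,"twist":0},{"x":-0.043,"y":0.004,"z":0,"twist":0},{"x":-0.043,"y":0.004,"z":0,"twist":0},{"x":-0.043,"y":0.004,"z":0,"twist":0},{"x":-0.043,"y":0.004,"z":0,"twist":0},{"x":-0.043,"y":0.004,"z":0,"twist":0},{"x":-0.04,"y":0.003,"z":0,"twist":0},{"x":-0.025,"y":0.0023,"z":0,"twist":0},{"x":-0.014,"y":0.0013,"z":0,"twist":0},{"x":0,"y":0,"z":0,"twist":0},{"x":0,"y":0,"z":0,"twist":0}]'
python3 - <<'E'
from h import *
from bench import r
f=r.grab_frame("wrist");cv2.imwrite("pics/wrist3.png",f["frame"][:,:,::-1]);np.savez("pics/wrist3.npz",**f)
s=r.get_state();status(s)
f=fix(f)
p=proj(f,(.5397,.0203,.238),True);print(p)
crop("wrist3",int(p[0])-40,int(p[1])-30,80,60,10,"cw3")
E
```

```text
time_s: 6.3
tool_pos: [0.5395, -0.0692, 0.4479]
tool_rot: [-0.0, 0.707, 0.708, 0.0]
wrist_force: [0.9, 0.0, -4.1]
gripper_width: 0.333
t 6.35 grasp [ 0.5396 -0.069   0.3006] xyaw 90.08 tilt [0.     0.0002] q [-0.345  0.343  1.231  0.     1.568 -0.346] F [ 0.4  0.2 -3.7] w 0.332
[319.55147596 106.55897562]
```

View pics/wrist3.png

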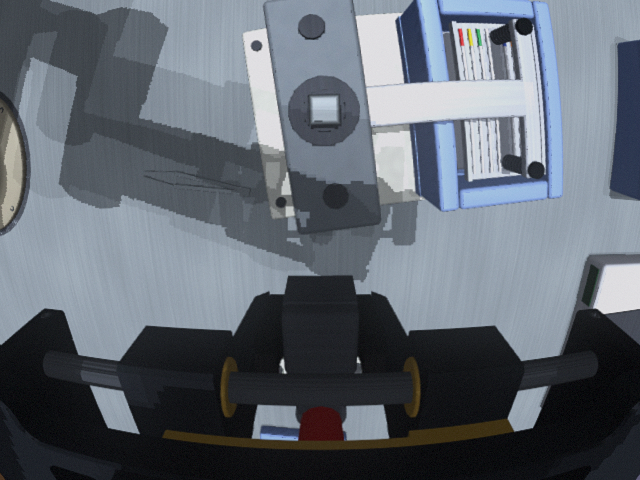

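View pics/cw3.png

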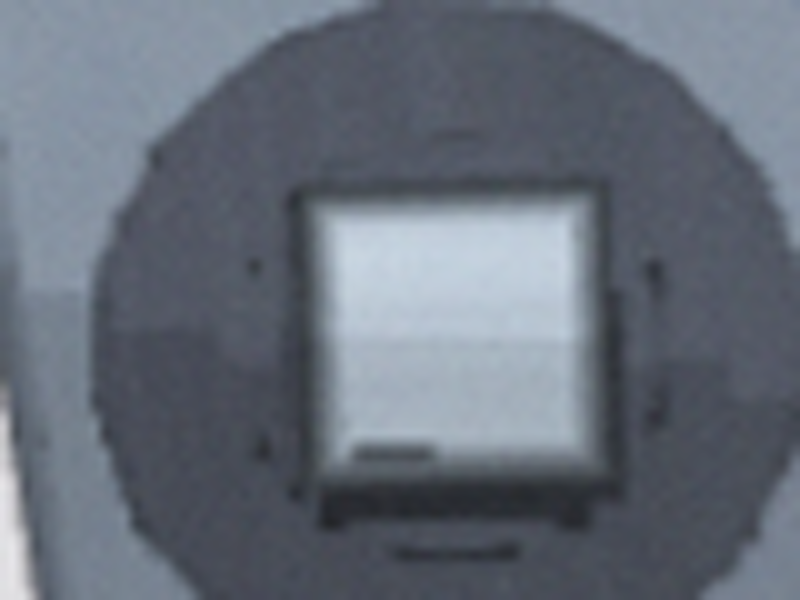

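Run:
```python
from h import *
f=load("wrist3")
im=cv2.imread("pics/wrist3.png",0);u0,v0=280,77
c=im[v0:v0+60,u0:u0+80]
k=8;C=cv2.resize(c,None,fx=k,fy=k,interpolation=cv2.INTER_CUBIC)
for name,m,z in [("bright120",(C>130),.237),("bright150",C>150,.237),("bright170",C>170,.237)]:
    m=m.astype(np.uint8)
    n,l,st,ce=cv2.connectedComponentsWithStats(m)
    i=l[int(32*k),int(44*k)]
    cs,_=cv2.findContours((l==i).astype(np.uint8),cv2.RETR_EXTERNAL,cv2.CHAIN_APPROX_NONE)
    p=max(cs,key=len)[:,0,:].astype(float)
    uv=(p+.5)/k-.5+[u0,v0]
    W=np.array([onz(f,u,v,z,True)[:2] for u,v in uv])
    (cx,cy),(w,h),a=cv2.minAreaRect((W*1e4).astype(np.float32))
    # per-edge line fits
    ang=[]
    cc=W.mean(0);q=W-cc
    for ax,sg in [(0,1),(0,-1),(1,1),(1,-1)]:
        e=q[(q[:,ax]*sg>.6*np.abs(q[:,ax]).max())&(np.abs(q[:,1-ax])<.0045)]
        pf=np.polyfit(e[:,1-ax],e[:,ax],1)
        ang.append(round(np.degrees(np.arctan(pf[0]))*(1 if ax==1 else -1),2))
    print(name,st[i,4]/k/k,np.array([cx,cy])/1e4,w/10,h/10,a,"edges",ang)
```

```text
bright120 633.375 [0.5419937  0.01931448] 13.321829223632813 13.032969665527343 1.8589195013046265 edges [np.float64(-0.27), np.float64(4.34), np.float64(1.25), np.float64(-4.71)]
bright150 574.8125 [0.54197012 0.01933982] 12.793754577636719 12.34473876953125 1.8865375518798828 edges [np.float64(-1.54), np.float64(4.82), np.float64(1.93), np.float64(-3.44)]
bright170 509.28125 [0.54193809 0.0194259 ] 12.204007720947265 11.638559722900391 1.1644636392593384 edges [np.float64(-3.01), np.float64(6.11), np.float64(1.26), np.float64(-1.49)]
```

Run:
```python
from h import *
from bench import r
for n in("side","top"):
    f=r.grab_frame(n);cv2.imwrite(f"pics/{n}4.png",f["frame"][:,:,::-1]);np.savez(f"pics/{n}4.npz",**f)
s=r.get_state();R,g,y=status(s)
f=load("side4")
for p in [g+[0,0,.006],g+[-.015,.015,.006],g+[.015,.015,.006],g+[-.015,.015,-.03],g+[.015,.015,-.03]]: print(np.round(proj(f,p),1))
crop("side4",270,120,100,75,8,"cs4")
f=load("top4");
for p in [g+[0,-.065,.04]]: print("top handle",np.round(proj(f,p),1))
crop("top4",260,200,100,75,8,"ct4")
```

```text
t 6.45 grasp [ 0.5397 -0.0691  0.3005] xyaw 90.08 tilt [0.0001 0.    ] q [-0.345  0.343  1.23   0.     1.568 -0.346] F [ 1.  -0.2 -3.3] w 0.339
[316.8 170.6]
[322.7 174.2]
[310.2 174.1]
[323.  186.5]
[310.8 186.3]
top handle [363.1 232.1]
```

View pics/cs4.png

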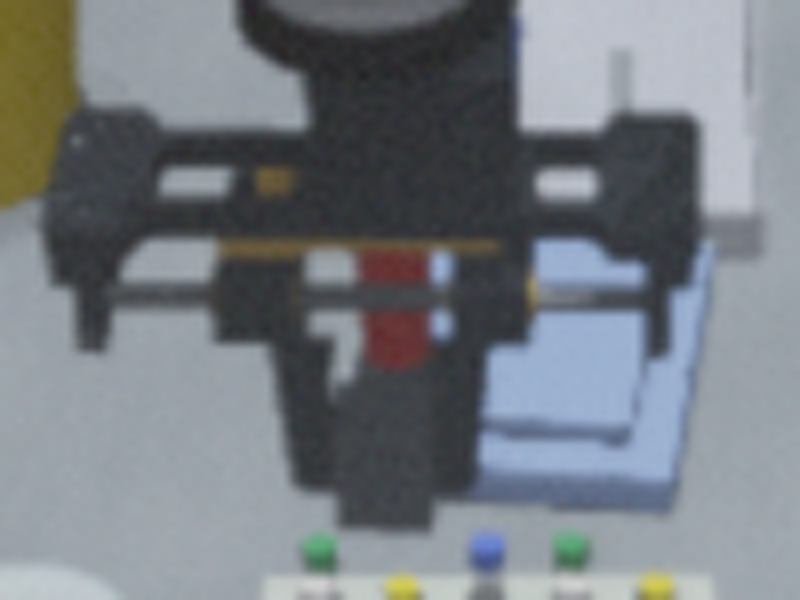

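View pics/ct4.png

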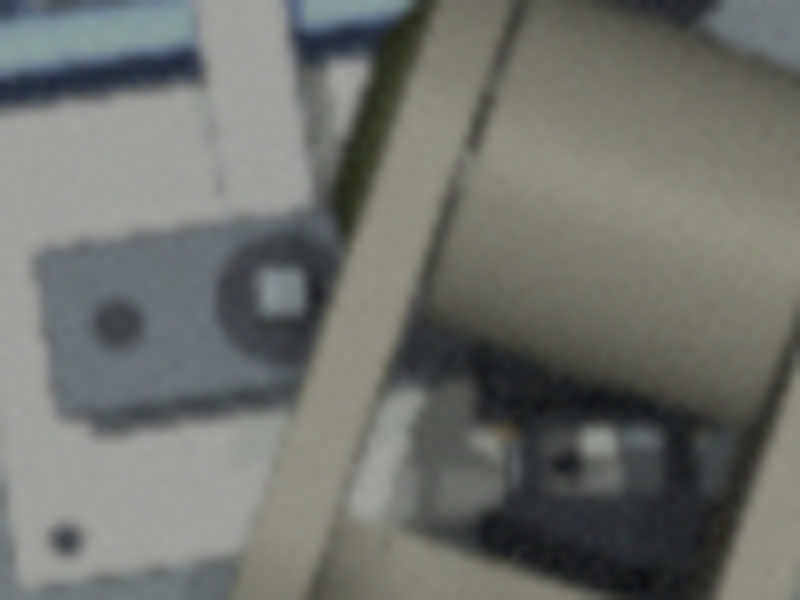

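Run:
```python
from h import *
f=load("wrist3")
g=np.array([.5396,-.0691,.3006]);
for n,p in [("topfront-",(-.015,.015,.0055)),("topfront+",(.015,.015,.0055)),("topback-",(-.015,-.015,.0055)),("topback+",(.015,-.015,.0055)),("handle top",(0,-.065,.0395))]:
    print(n,np.round(proj(f,g+np.array(p),True),1))
im=cv2.imread("pics/wrist3.png")[260:460,270:370]
im=cv2.convertScaleAbs(im,alpha=2.5,beta=0)
cv2.imwrite("pics/cwh.png",cv2.resize(im[:140],None,fx=4,fy=4,interpolation=cv2.INTER_CUBIC))
im=cv2.imread("pics/wrist3.png")[72:142,285:365]
cv2.imwrite("pics/cws.png",cv2.resize(cv2.convertScaleAbs(im,alpha=1.6,beta=-60),None,fx=8,fy=8,interpolation=cv2.INTER_LINEAR))
```

```text
topfront- [279.1 306.9]
topfront+ [359.1 307. ]
topback- [282.8 369.7]
topback+ [355.4 369.8]
handle top [319.1 503.6]
```

View pics/cwh.png

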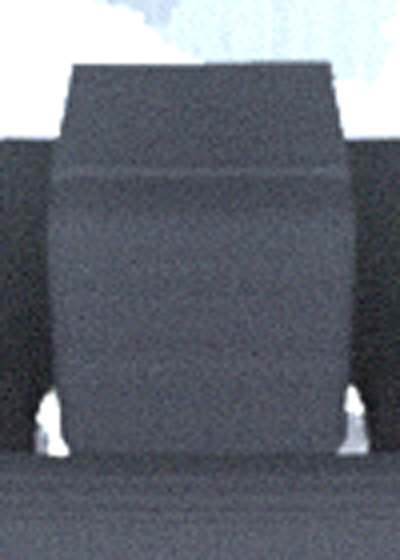

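View pics/cws.png

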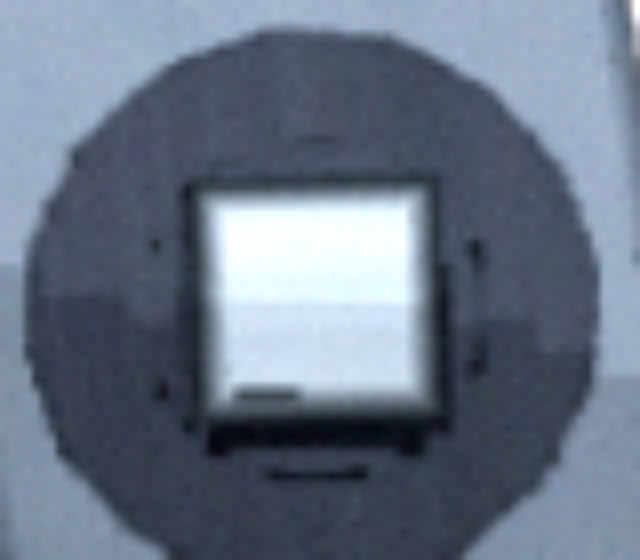

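Run:
```python
from h import *
f=load("wrist3")
g=np.array([.5396,-.0691,.3006]);
for u,v,z in [(320.2,275.8,-.0305),(320,302.7,.0055),(288,275.8,-.0305),(352.5,275.8,-.0305)]:
    p=onz(f,u,v,g[2]+z,True); print(p-g, p[1]-.015-g[1])
# square: outline corners of 16mm section at z=.234 ; crop origin 285,72, k=8
for c in [(190,182),(437,182),(447,428),(205,428)]:
    print(onz(f,285+c[0]/8-.44,72+c[1]/8-.44,.234,True))
f=load("wrist2")
im=cv2.imread("pics/wrist2.png")[190:290,270:370]
cv2.imwrite("pics/cwh2.png",cv2.resize(cv2.convertScaleAbs(im,alpha=2,beta=0),None,fx=6,fy=6,interpolation=cv2.INTER_CUBIC))
```

```text
[ 0.00047627  0.01194575 -0.0305    ] -0.0030542487408608404
[0.00033794 0.01692969 0.0055    ] 0.001929687926225901
[-0.01454285  0.01189063 -0.0305    ] -0.003109368994373446
[ 0.01554698  0.01191106 -0.0305    ] -0.0030889399505903
[0.53394559 0.0268992  0.234     ]
[0.54973486 0.02696116 0.234     ]
[0.55047165 0.01084301 0.234     ]
[0.53488694 0.01077836 0.234     ]
```

View pics/cwh2.png

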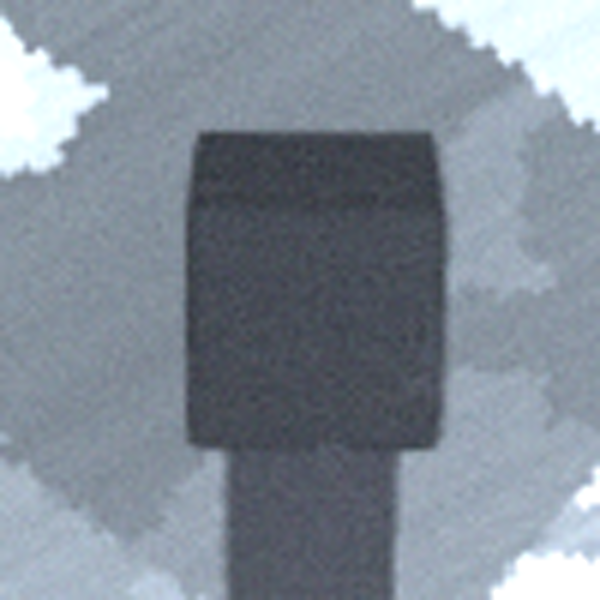

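Run:
```python
from h import *
f=load("wrist2")
R=f["rotation"]
# tool frame at wrist2: grasp .5035 .3272 .1505 yaw 148.46
y=np.radians(148.46);X=np.array([np.cos(y),np.sin(y)]);Y=np.array([np.sin(y),-np.cos(y)])
g=np.array([.5035,.3272])
T=lambda c:(270+(c[0]+.5)/6-.5,190+(c[1]+.5)/6-.5)
for n,c,z in [("botback L",(198,132),0),("botback R",(433,132),0),("ridge L",(190,204),.036),("ridge R",(443,204),.036),("front L",(188,446),.036),("front R",(442,446),.036)]:
    p=onz(f,*T(c),z,True)[:2]-g; print(n,"tool x %.4f y %.4f"%(p@X,p@Y))
f=load("wrist3");g=np.array([.5396,-.0691,.3006])
for u,v,zs in [((283),302.7,[.0055,0,-.005,-.01]),((357),302.7,[.0055,0,-.005,-.01])]:
    for z in zs: print(z,np.round(onz(f,u,v,g[2]+z,True)-g,4))
```

```text
botback L tool x 0.0123 y -0.0138
botback R tool x 0.0123 y 0.0164
ridge L tool x 0.0130 y -0.0131
ridge R tool x 0.0129 y 0.0154
front L tool x -0.0165 y -0.0139
front R tool x -0.0166 y 0.0158
0.0055 [-0.0134  0.0168  0.0055]
0 [-0.0141  0.0139  0.    ]
-0.005 [-0.0146  0.0112 -0.005 ]
-0.01 [-0.0152  0.0086 -0.01  ]
0.0055 [0.0141 0.0169 0.0055]
0 [0.0148 0.0139 0.    ]
-0.005 [ 0.0153  0.0113 -0.005 ]
-0.01 [ 0.0159  0.0086 -0.01  ]
```

```bash
python3 -m jog '[{"x":0.02,"y":0.0005,"z":0,"twist":0},{"x":0.03,"y":0.001,"z":0,"twist":0},{"x":0.0257,"y":0.0007,"z":0,"twist":0},{"x":0.015,"y":0,"z":0,"twist":-0.026},{"x":0,"y":0,"z":0.012,"twist":0},{"x":0,"y":0,"z":0.012,"twist":0},{"x":0,"y":0,"z":0,"twist":0},{"x":0,"y":0,"z":0,"twist":0}]'
python3 - <<'E'
from h import *
from bench import r
for n in("side","wrist"):
    f=r.grab_frame(n);cv2.imwrite(f"pics/{n}5.png",f["frame"][:,:,::-1]);np.savez(f"pics/{n}5.npz",**f)
s=r.get_state();R,g,y=status(s)
crop("side5",270,150,100,75,8,"cs5")
im=cv2.imread("pics/wrist5.png")[200:350,220:420]
cv2.imwrite("pics/cw5.png",cv2.resize(cv2.convertScaleAbs(im,alpha=2,beta=0),None,fx=4,fy=4,interpolation=cv2.INTER_CUBIC))
E
```

```text
time_s: 7.45
tool_pos: [0.542, 0.0203, 0.4238]
tool_rot: [0.0, 0.698, 0.716, 0.0]
wrist_force: [-0.8, 0.1, -2.9]
gripper_width: 0.331
t 7.55 grasp [0.5421 0.0205 0.2768] xyaw 91.46 tilt [ 0.0007 -0.0001] q [-0.181  0.354  1.282 -0.     1.505 -0.206] F [-0.3 -0.5 -3.3] w 0.336
```

View pics/cs5.png

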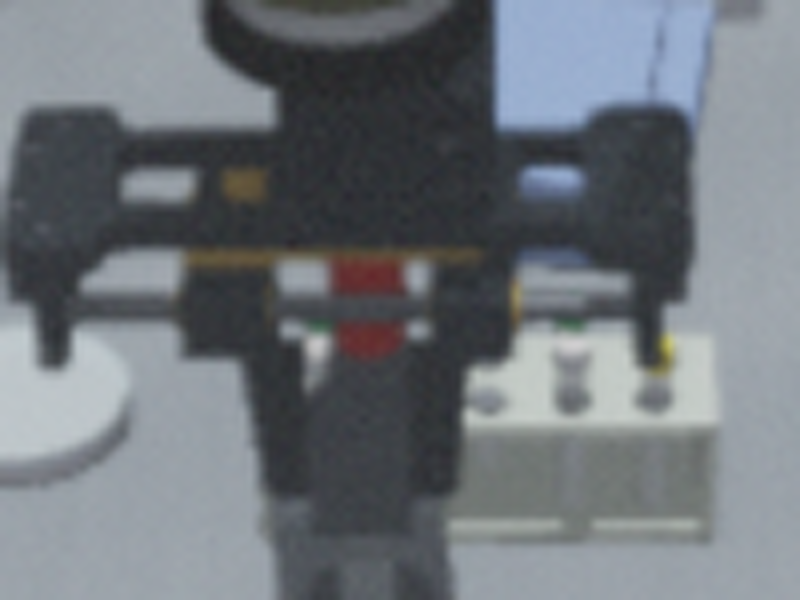

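View pics/cw5.png

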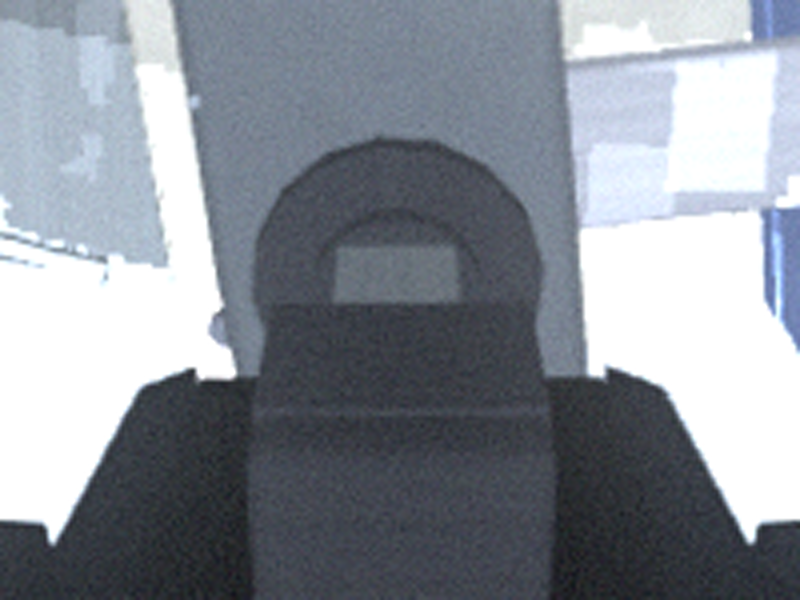

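Run:
```python
from h import *
f=load("wrist5")
g=np.array([.5421,.0205,.2768])
T=lambda c:(220+(c[0]+.5)/4-.5,200+(c[1]+.5)/4-.5)
for n,c,z in [("faceL",(334,247),.214),("faceR",(459,245),.214),("hubL",(269,303),.2463),("hubR",(538,303),.2463),("shoulder top",(395,210),.214),("shL",(318,265),.214),("shR",(474,265),.214)]:
    print(n,np.round(onz(f,*T(c),z,True)-g,4))
```

```text
faceL [-0.0089  0.006  -0.0628]
faceR [ 0.0083  0.0067 -0.0628]
hubL [-0.0153  0.0116 -0.0305]
hubR [ 0.0161  0.0124 -0.0305]
shoulder top [-0.0007  0.0116 -0.0628]
shL [-0.0111  0.0032 -0.0628]
shR [ 0.0105  0.0038 -0.0628]
```

```bash
python3 -m jog '[{"x":0.0015,"y":-0.0007,"z":0,"twist":0},{"x":0,"y":0,"z":0.005,"twist":0},{"x":0,"y":0,"z":0.004,"twist":0},{"x":0,"y":0,"z":0.002,"twist":0},{"x":0,"y":0,"z":0,"twist":0}]'
python3 -m jog '[{"x":0,"y":0,"z":0.002,"twist":0},{"x":0,"y":0,"z":0,"twist":0}]'
python3 -m jog '[{"x":0,"y":0,"z":0.002,"twist":0},{"x":0,"y":0,"z":0,"twist":0}]'
```

```text
time_s: 8.18
tool_pos: [0.5412, 0.0223, 0.4126]
tool_rot: [-0.0, 0.698, 0.716, -0.0]
wrist_force: [-0.8, 0.4, -3.8]
gripper_width: 0.335
time_s: 8.43
tool_pos: [0.5412, 0.0223, 0.4106]
tool_rot: [-0.0, 0.698, 0.716, -0.0]
wrist_force: [0.0, -1.0, -3.7]
gripper_width: 0.337
time_s: 8.68
tool_pos: [0.5412, 0.0223, 0.4086]
tool_rot: [-0.0, 0.698, 0.716, -0.0]
wrist_force: [-0.0, -0.8, -3.8]
gripper_width: 0.332
```

```bash
python3 -m jog '[{"x":0,"y":0,"z":0.002,"twist":0},{"x":0,"y":0,"z":0.002,"twist":0},{"x":0,"y":0,"z":0,"twist":0}]'
python3 -m jog '[{"x":0,"y":0,"z":0.002,"twist":0},{"x":0,"y":0,"z":0.002,"twist":0},{"x":0,"y":0,"z":0,"twist":0}]'
python3 -m jog '[{"x":0,"y":0,"z":0.002,"twist":0},{"x":0,"y":0,"z":0.002,"twist":0},{"x":0,"y":0,"z":0,"twist":0}]'
```

```text
time_s: 9.05
tool_pos: [0.5412, 0.0222, 0.4045]
tool_rot: [-0.0, 0.698, 0.716, -0.0]
wrist_force: [0.2, -1.2, -3.8]
gripper_width: 0.34
time_s: 9.43
tool_pos: [0.5412, 0.0222, 0.4005]
tool_rot: [-0.0, 0.698, 0.716, -0.0]
wrist_force: [-1.2, -2.0, -4.4]
gripper_width: 0.339
time_s: 9.8
tool_pos: [0.5412, 0.0222, 0.3965]
tool_rot: [-0.0, 0.698, 0.716, -0.0]
wrist_force: [1.1, -1.7, -4.0]
gripper_width: 0.337
```

```bash
python3 -m jog '[{"x":0,"y":0,"z":0.002,"twist":0},{"x":0,"y":0,"z":0.001,"twist":0},{"x":0,"y":0,"z":0,"twist":0}]'
python3 -m jog '[{"x":0,"y":0,"z":0.001,"twist":0},{"x":0,"y":0,"z":0,"twist":0}]'
python3 -m jog '[{"x":0,"y":0,"z":0.0005,"twist":0},{"x":0,"y":0,"z":0,"twist":0}]'
```

```text
time_s: 10.18
tool_pos: [0.5412, 0.0223, 0.3936]
tool_rot: [-0.0, 0.698, 0.716, -0.0]
wrist_force: [0.3, -1.5, -3.6]
gripper_width: 0.334
time_s: 10.42
tool_pos: [0.5412, 0.0222, 0.3927]
tool_rot: [0.0, 0.698, 0.716, -0.0]
wrist_force: [1.0, -2.8, -2.7]
gripper_width: 0.341
time_s: 10.68
tool_pos: [0.5412, 0.0223, 0.3923]
tool_rot: [0.0, 0.698, 0.716, 0.0]
wrist_force: [0.4, -1.5, -2.8]
gripper_width: 0.341
```

```bash
python3 -m jog '[{"x":0,"y":0,"z":0.0005,"twist":0},{"x":0,"y":0,"z":0,"twist":0}]'
python3 -m jog '[{"x":0,"y":0,"z":0.0005,"twist":0},{"x":0,"y":0,"z":0,"twist":0}]'
```

```text
time_s: 10.92
tool_pos: [0.5412, 0.0223, 0.3918]
tool_rot: [0.0, 0.698, 0.716, 0.0]
wrist_force: [0.4, -2.9, -1.4]
gripper_width: 0.337
time_s: 11.18
tool_pos: [0.5411, 0.0223, 0.3917]
tool_rot: [0.0, 0.698, 0.716, 0.0]
wrist_force: [-1.7, -2.9, 3.1]
gripper_width: 0.342
```

```bash
python3 -m jog '[{"x":0,"y":0,"z":0,"twist":0},{"x":0,"y":0,"z":0,"twist":0},{"x":0,"y":0,"z":0,"twist":0},{"x":0,"y":0,"z":-0.01,"twist":0},{"x":0,"y":0,"z":-0.03,"twist":0},{"x":0,"y":0,"z":-0.04,"twist":0},{"x":0,"y":0,"z":0,"twist":0}]' -1 20
python3 - <<'E'
from h import *
from bench import r
for n in("side","wrist"):
    f=r.grab_frame(n);cv2.imwrite(f"pics/{n}6.png",f["frame"][:,:,::-1]);np.savez(f"pics/{n}6.npz",**f)
s=r.get_state();R,g,y=status(s)
crop("side6",270,170,100,75,8,"cs6")
E
```

```text
time_s: 12.05
tool_pos: [0.5409, 0.0224, 0.4747]
tool_rot: [0.003, 0.698, 0.716, 0.002]
wrist_force: [0.7, -0.2, -0.7]
gripper_width: 0.999
t 12.15 grasp [0.541  0.0224 0.3239] xyaw 91.49 tilt [0.0002 0.    ] q [-0.177  0.327  1.188  0.     1.626 -0.204] F [-0.2  0.1 -0.5] w 1.004
```

View pics/wrist6.png

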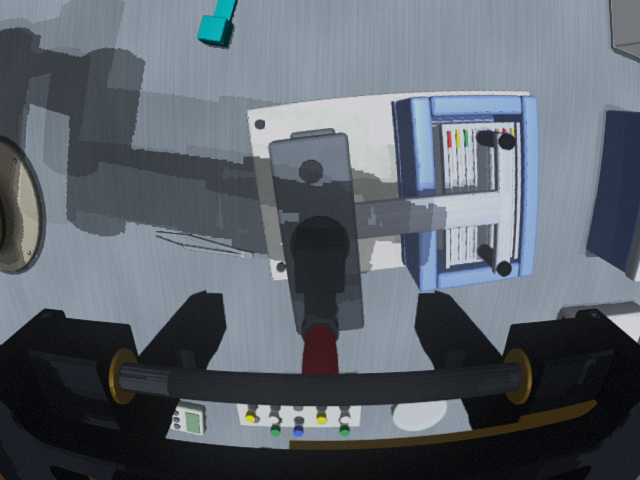

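View pics/cs6.png

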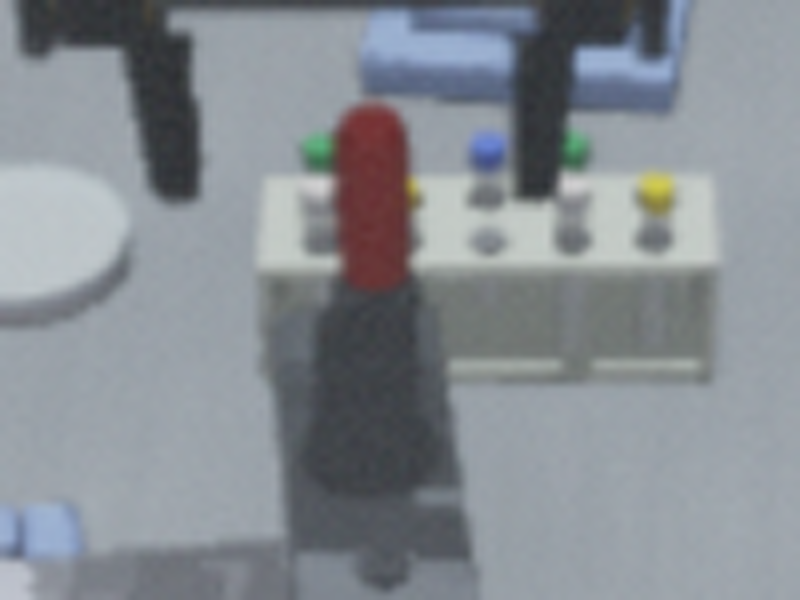

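```bash
python3 -m jog '[{"x":-0.03,"y":0,"z":0,"twist":0},{"x":-0.0377,"y":0,"z":0,"twist":0},{"x":0,"y":0,"z":0,"twist":0},{"x":0,"y":0,"z":0.02,"twist":0},{"x":0,"y":0,"z":0.025,"twist":0},{"x":0,"y":0,"z":0.015,"twist":0},{"x":0,"y":0,"z":0,"twist":0}]'
python3 - <<'E'
from h import *
from bench import r
f=r.grab_frame("wrist");cv2.imwrite(f"pics/wrist7.png",f["frame"][:,:,::-1]);np.savez(f"pics/wrist7.npz",**f)
s=r.get_state();R,g,y=status(s)
E
```

```text
time_s: 13.02
tool_pos: [0.5429, -0.0447, 0.4099]
tool_rot: [-0.002, 0.698, 0.716, -0.001]
wrist_force: [0.2, -0.6, -0.3]
gripper_width: 1.005
t 13.07 grasp [ 0.5428 -0.0447  0.2636] xyaw 91.52 tilt [-0.0013  0.0006] q [-0.3    0.367  1.3    0.     1.476 -0.326] F [-0.3 -0.3  0.3] w 0.998
```

View pics/wrist7.png

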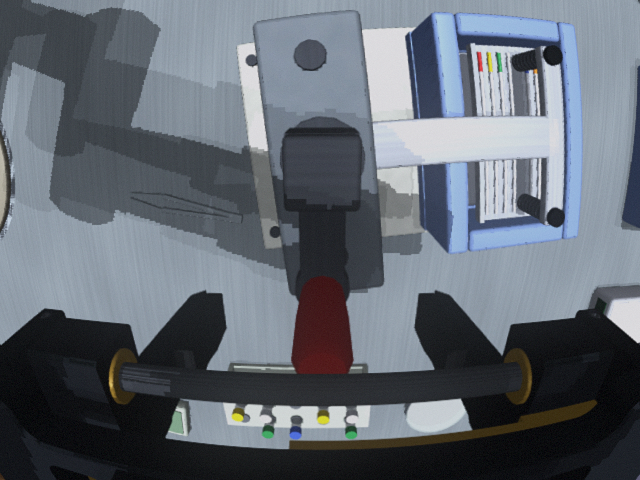

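The hub sits flat (≈(322,168)) and the handle is centred between the jaws (u≈322). Closing on it.

```bash
python3 -m jog '[{"x":0,"y":0,"z":0,"twist":0},{"x":0,"y":0,"z":0,"twist":0},{"x":0,"y":0,"z":0,"twist":0},{"x":0,"y":0,"z":0,"twist":0},{"x":0,"y":0,"z":0,"twist":0},{"x":0,"y":0,"z":0,"twist":0}]' 1 15
python3 - <<'E'
from h import *
from bench import r
s=r.get_state();R,g,y=status(s)
import math
for R0 in (65,):
  for a in range(180,540,15):
    x=R0*(math.cos(math.radians(a+15))-math.cos(math.radians(a)));yy=-R0*(math.sin(math.radians(a+15))-math.sin(math.radians(a)))
    print('{"x":%.4f,"y":%.4f,"z":0,"twist":0},'%(x/1000,yy/1000),end='')
E
```

```text
time_s: 13.82
tool_pos: [0.543, -0.0454, 0.4112]
tool_rot: [-0.0, 0.698, 0.716, -0.0]
wrist_force: [-0.3, -0.3, -0.1]
gripper_width: 0.343
t 13.82 grasp [ 0.5429 -0.0454  0.2639] xyaw 91.49 tilt [-0.  0.] q [-0.301  0.367  1.3   -0.     1.475 -0.327] F [-0.3 -0.3 -0.1] w 0.343
{"x":0.0022,"y":0.0168,"z":0,"twist":0},{"x":0.0065,"y":0.0157,"z":0,"twist":0},{"x":0.0103,"y":0.0135,"z":0,"twist":0},{"x":0.0135,"y":0.0103,"z":0,"twist":0},{"x":0.0157,"y":0.0065,"z":0,"twist":0},{"x":0.0168,"y":0.0022,"z":0,"twist":0},{"x":0.0168,"y":-0.0022,"z":0,"twist":0},{"x":0.0157,"y":-0.0065,"z":0,"twist":0},{"x":0.0135,"y":-0.0103,"z":0,"twist":0},{"x":0.0103,"y":-0.0135,"z":0,"twist":0},{"x":0.0065,"y":-0.0157,"z":0,"twist":0},{"x":0.0022,"y":-0.0168,"z":0,"twist":0},{"x":-0.0022,"y":-0.0168,"z":0,"twist":0},{"x":-0.0065,"y":-0.0157,"z":0,"twist":0},{"x":-0.0103,"y":-0.0135,"z":0,"twist":0},{"x":-0.0135,"y":-0.0103,"z":0,"twist":0},{"x":-0.0157,"y":-0.0065,"z":0,"twist":0},{"x":-0.0168,"y":-0.0022,"z":0,"twist":0},{"x":-0.0168,"y":0.0022,"z":0,"twist":0},{"x":-0.0157,"y":0.0065,"z":0,"twist":0},{"x":-0.0135,"y":0.0103,"z":0,"twist":0},{"x":-0.0103,"y":0.0135,"z":0,"twist":0},{"x":-0.0065,"y":0.0157,"z":0,"twist":0},{"x":-0.0022,"y":0.0168,"z":0,"twist":0},
```

```bash
python3 -m jog '[{"x":0,"y":0,"z":0,"twist":0},{"x":0,"y":0,"z":0,"twist":0}]'
python3 - <<'E'
from h import *
from bench import r
f=r.grab_frame("wrist");cv2.imwrite(f"pics/wrist8.png",f["frame"][:,:,::-1]);np.savez(f"pics/wrist8.npz",**f)
s=r.get_state();R,g,y=status(s)
E
```

```text
time_s: 14.08
tool_pos: [0.543, -0.0454, 0.4113]
tool_rot: [0.0, 0.698, 0.716, 0.0]
wrist_force: [0.6, 0.3, -0.1]
gripper_width: 0.269
t 14.12 grasp [ 0.543  -0.0454  0.264 ] xyaw 91.49 tilt [ 0.0001 -0.    ] q [-0.301  0.367  1.3    0.     1.475 -0.327] F [-0.7 -0.8 -0.5] w 0.267
```

View pics/wrist8.png

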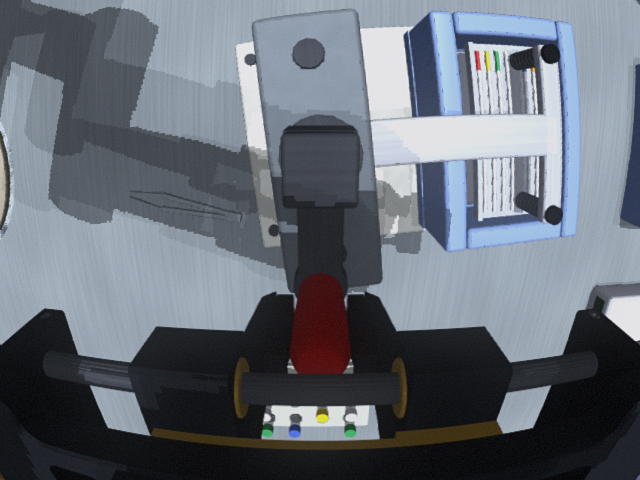

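```bash
cat > st.py <<'E'
from h import *
from bench import r
F=[];P=[]
for i in range(3):
    s=r.get_state();F.append(s["wrist_force"]);P.append(s["tool_pos"])
    if i<2: r.grab_frame("side")
R=R4(s["tool_rot"]);F=np.mean(F,0);P=np.mean(P,0)
C=np.array([.5413,.0198])
d=P[:2]-C;phi=np.degrees(np.arctan2(d[1],d[0]));u=d/np.hypot(*d);t=np.array([-u[1],u[0]])
print("t",round(s["time_s"],2),"P",np.round(P,4),"phi %.1f rad %.1fmm"%(phi,1e3*np.hypot(*d)),"Fmean",np.round(F,1),"Ftang %.1f Frad %.1f"%(F[:2]@t,F[:2]@u),"w",round(s["gripper_width"],3))
E
python3 -m jog '[{"x":0.0022,"y":0.0168,"z":0,"twist":0},{"x":0.0065,"y":0.0157,"z":0,"twist":0},{"x":0.0103,"y":0.0135,"z":0,"twist":0}]'
python3 st.py
python3 -m jog '[{"x":0.0135,"y":0.0103,"z":0,"twist":0},{"x":0.0157,"y":0.0065,"z":0,"twist":0},{"x":0.0168,"y":0.0022,"z":0,"twist":0}]'
python3 st.py
```

```text
time_s: 14.5
tool_pos: [0.5886, -0.0255, 0.4117]
tool_rot: [0.0, 0.698, 0.716, -0.001]
wrist_force: [-4.7, -2.6, 3.9]
gripper_width: 0.266
t 14.6 P [ 0.589  -0.0249  0.4116] phi -43.1 rad 65.4mm Fmean [-1.7 -2.4  4.5] Ftang -2.9 Frad 0.4 w 0.266
time_s: 14.98
tool_pos: [0.6066, 0.0207, 0.4126]
tool_rot: [0.003, 0.698, 0.716, 0.001]
wrist_force: [4.2, -4.4, 4.2]
gripper_width: 0.265
t 15.07 P [0.6065 0.0218 0.4126] phi 1.7 rad 65.3mm Fmean [ 4.7 -2.3  5.8] Ftang -2.4 Frad 4.6 w 0.265
```

```bash
python3 -m jog '[{"x":0.0168,"y":-0.0022,"z":0,"twist":0},{"x":0.0157,"y":-0.0065,"z":0,"twist":0},{"x":0.0135,"y":-0.0103,"z":0,"twist":0},{"x":0.0103,"y":-0.0135,"z":0,"twist":0},{"x":0.0065,"y":-0.0157,"z":0,"twist":0},{"x":0.0022,"y":-0.0168,"z":0,"twist":0}]'
python3 st.py
python3 - <<'E'
from h import *
from bench import r
f=r.grab_frame("side");cv2.imwrite(f"pics/side9.png",f["frame"][:,:,::-1])
crop("side9",220,150,160,120,5,"cs9")
E
```

```text
time_s: 15.82
tool_pos: [0.5394, 0.0863, 0.4132]
tool_rot: [0.001, 0.697, 0.717, 0.005]
wrist_force: [4.9, 11.2, 7.3]
gripper_width: 0.264
t 15.93 P [0.5384 0.0863 0.4131] phi 92.5 rad 66.6mm Fmean [ 2.1 12.3  8.6] Ftang -2.6 Frad 12.2 w 0.262
```

View pics/cs9.png

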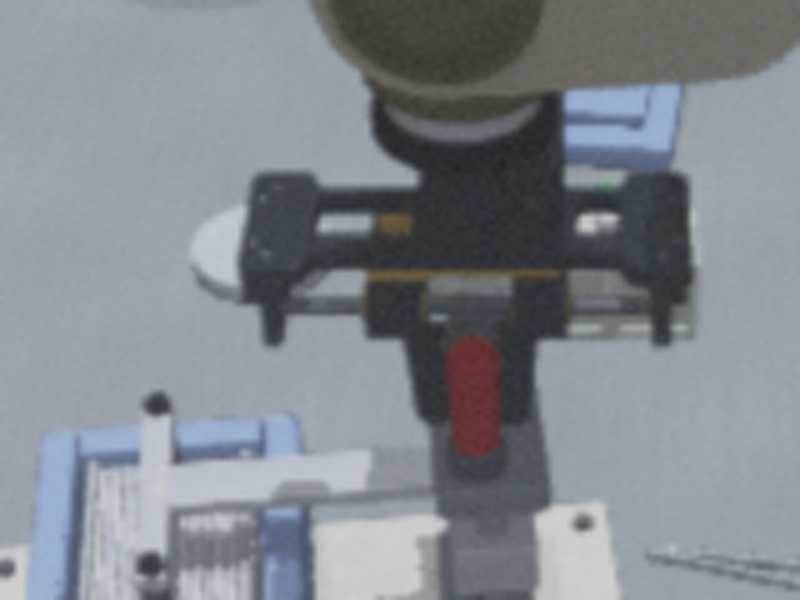

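```bash
python3 -m jog '[{"x":-0.0016,"y":-0.0168,"z":-0.0008,"twist":0},{"x":-0.0065,"y":-0.0157,"z":0,"twist":0},{"x":-0.0103,"y":-0.0135,"z":0,"twist":0},{"x":-0.0135,"y":-0.0103,"z":0,"twist":0},{"x":-0.0157,"y":-0.0065,"z":0,"twist":0},{"x":-0.0168,"y":-0.0022,"z":0,"twist":0}]'
python3 st.py
python3 -m jog '[{"x":-0.0168,"y":0.0022,"z":0,"twist":0},{"x":-0.0157,"y":0.0065,"z":0,"twist":0},{"x":-0.0135,"y":0.0103,"z":0,"twist":0},{"x":-0.0103,"y":0.0135,"z":0,"twist":0},{"x":-0.0065,"y":0.0157,"z":0,"twist":0},{"x":-0.0022,"y":0.0168,"z":0,"twist":0}]'
python3 st.py
```

```text
time_s: 16.73
tool_pos: [0.4754, 0.0186, 0.4129]
tool_rot: [0.0, 0.698, 0.716, 0.001]
wrist_force: [3.1, 4.6, 4.4]
gripper_width: 0.267
t 16.82 P [0.4755 0.0178 0.4129] phi -178.2 rad 65.8mm Fmean [-0.7  2.   6. ] Ftang -2.0 Frad 0.7 w 0.266
time_s: 17.58
tool_pos: [0.5426, -0.0451, 0.4123]
tool_rot: [-0.001, 0.698, 0.716, -0.0]
wrist_force: [-5.6, 2.7, 5.0]
gripper_width: 0.27
t 17.68 P [ 0.5433 -0.0451  0.4121] phi -88.2 rad 65.0mm Fmean [-3.   0.7  4.5] Ftang -3.0 Frad -0.8 w 0.268
```

```bash
python3 -m jog '[{"x":0.0022,"y":0.0168,"z":0,"twist":0},{"x":0.0065,"y":0.0157,"z":0,"twist":0},{"x":0.0103,"y":0.0135,"z":0,"twist":0},{"x":0.0135,"y":0.0103,"z":0,"twist":0},{"x":0.0157,"y":0.0065,"z":0,"twist":0},{"x":0.0168,"y":0.0022,"z":0,"twist":0},{"x":0.0168,"y":-0.0022,"z":0,"twist":0},{"x":0.0157,"y":-0.0065,"z":0,"twist":0},{"x":0.0135,"y":-0.0103,"z":0,"twist":0},{"x":0.0103,"y":-0.0135,"z":0,"twist":0},{"x":0.0065,"y":-0.0157,"z":0,"twist":0},{"x":0.0022,"y":-0.0168,"z":0,"twist":0}]'
python3 st.py
python3 -m jog '[{"x":-0.0022,"y":-0.0168,"z":-0.0004,"twist":0},{"x":-0.0065,"y":-0.0157,"z":0,"twist":0},{"x":-0.0103,"y":-0.0135,"z":0,"twist":0},{"x":-0.0135,"y":-0.0103,"z":0,"twist":0},{"x":-0.0157,"y":-0.0065,"z":0,"twist":0},{"x":-0.0168,"y":-0.0022,"z":0,"twist":0},{"x":-0.0168,"y":0.0022,"z":0,"twist":0},{"x":-0.0157,"y":0.0065,"z":0,"twist":0},{"x":-0.0135,"y":0.0103,"z":0,"twist":0},{"x":-0.0103,"y":0.0135,"z":0,"twist":0}]'
python3 st.py
python3 - <<'E'
from h import *
from bench import r
f=r.grab_frame("side");cv2.imwrite(f"pics/side10.png",f["frame"][:,:,::-1])
crop("side10",205,190,160,120,5,"cs10")
E
```

```text
time_s: 19.18
tool_pos: [0.5391, 0.0864, 0.413]
tool_rot: [0.001, 0.697, 0.717, 0.003]
wrist_force: [4.8, 3.3, 2.1]
gripper_width: 0.262
t 19.27 P [0.5382 0.0863 0.413 ] phi 92.7 rad 66.6mm Fmean [2.7 5.3 4.1] Ftang -2.9 Frad 5.2 w 0.267
time_s: 20.52
tool_pos: [0.5105, -0.0374, 0.4123]
tool_rot: [-0.001, 0.698, 0.716, -0.0]
wrist_force: [-0.9, 8.6, 2.9]
gripper_width: 0.264
t 20.62 P [ 0.5113 -0.0379  0.4121] phi -117.5 rad 65.0mm Fmean [-0.1  3.9  3.2] Ftang -1.9 Frad -3.4 w 0.265
```

View pics/cs10.png

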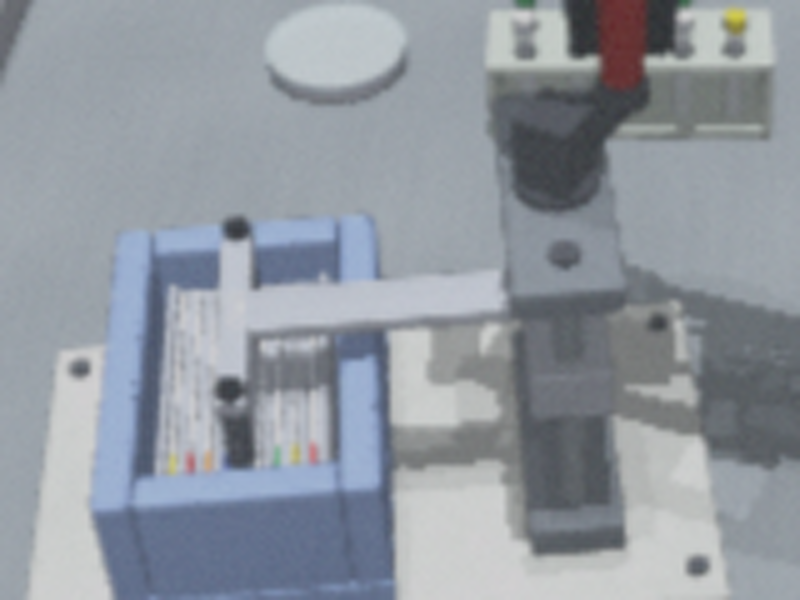

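```bash
python3 -m jog '[{"x":-0.0065,"y":0.0157,"z":0,"twist":0},{"x":-0.0022,"y":0.0168,"z":0,"twist":0},{"x":0.0022,"y":0.0168,"z":0,"twist":0}]'
python3 st.py
python3 -m jog '[{"x":0.0065,"y":0.0157,"z":0,"twist":0},{"x":0.0103,"y":0.0135,"z":0,"twist":0},{"x":0.0135,"y":0.0103,"z":0,"twist":0}]'
python3 st.py
python3 -m jog '[{"x":0.0157,"y":0.0065,"z":0,"twist":0},{"x":0.0168,"y":0.0022,"z":0,"twist":0}]'
python3 st.py
```

```text
time_s: 21.05
tool_pos: [0.5595, -0.0424, 0.4122]
tool_rot: [-0.001, 0.698, 0.716, -0.002]
wrist_force: [-5.1, 1.2, 2.7]
gripper_width: 0.269
t 21.15 P [ 0.5602 -0.0423  0.412 ] phi -73.1 rad 64.9mm Fmean [-2.6 -0.4  3.3] Ftang -2.6 Frad -0.3 w 0.266
time_s: 21.52
tool_pos: [0.5983, -0.0112, 0.4127]
tool_rot: [0.001, 0.698, 0.716, -0.001]
wrist_force: [-2.0, -4.4, 2.7]
gripper_width: 0.264
t 21.62 P [ 0.5986 -0.0103  0.4127] phi -27.7 rad 64.8mm Fmean [ 0.8 -2.8  4. ] Ftang -2.1 Frad 2.0 w 0.267
time_s: 21.88
tool_pos: [0.6063, 0.0213, 0.4131]
tool_rot: [0.002, 0.698, 0.716, 0.0]
wrist_force: [1.7, -5.1, 4.1]
gripper_width: 0.268
t 21.98 P [0.6062 0.0224 0.4131] phi 2.3 rad 64.9mm Fmean [ 3.4 -1.3  4.6] Ftang -1.5 Frad 3.4 w 0.262
```

Two and a quarter turns done, still free. Continuing in small bites.

```bash
python3 -m jog '[{"x":0.0168,"y":-0.0022,"z":0,"twist":0},{"x":0.0157,"y":-0.0065,"z":0,"twist":0}]'
python3 st.py
python3 -m jog '[{"x":0.0135,"y":-0.0103,"z":0,"twist":0},{"x":0.0103,"y":-0.0135,"z":0,"twist":0}]'
python3 st.py
python3 -m jog '[{"x":0.0065,"y":-0.0157,"z":0,"twist":0},{"x":0.0022,"y":-0.0168,"z":0,"twist":0}]'
python3 st.py
```

```text
time_s: 22.22
tool_pos: [0.597, 0.0536, 0.4133]
tool_rot: [0.002, 0.698, 0.716, 0.002]
wrist_force: [5.4, -2.1, 4.2]
gripper_width: 0.266
t 22.32 P [0.5964 0.0546 0.4133] phi 32.3 rad 65.2mm Fmean [6.  1.5 4.6] Ftang -1.9 Frad 5.9 w 0.266
time_s: 22.58
tool_pos: [0.5726, 0.0773, 0.4133]
tool_rot: [0.002, 0.698, 0.716, 0.003]
wrist_force: [7.4, 2.1, 4.7]
gripper_width: 0.263
t 22.68 P [0.5717 0.0779 0.4133] phi 62.4 rad 65.6mm Fmean [6.  4.3 4.6] Ftang -3.3 Frad 6.5 w 0.264
time_s: 22.92
tool_pos: [0.5396, 0.0856, 0.4133]
tool_rot: [0.001, 0.698, 0.717, 0.003]
wrist_force: [7.5, 4.2, 3.5]
gripper_width: 0.266
t 23.02 P [0.5386 0.0856 0.4133] phi 92.3 rad 65.8mm Fmean [4.5 5.4 4.3] Ftang -4.7 Frad 5.2 w 0.266
```

```bash
sed -i 's/range(3)/range(5)/; s/i<2/i<4/' st.py
python3 st.py
python3 -m jog '[{"x":-0.0022,"y":-0.0168,"z":0,"twist":0},{"x":0,"y":0,"z":0,"twist":0}]'
python3 st.py
python3 -m jog '[{"x":-0.0065,"y":-0.0157,"z":0,"twist":0},{"x":0,"y":0,"z":0,"twist":0}]'
python3 st.py
```

```text
t 23.23 P [0.5388 0.0855 0.4131] phi 92.1 rad 65.7mm Fmean [1.  7.2 6.2] Ftang -1.3 Frad 7.1 w 0.266
time_s: 23.48
tool_pos: [0.522, 0.0827, 0.4131]
tool_rot: [-0.0, 0.698, 0.716, 0.002]
wrist_force: [1.3, 7.3, 3.5]
gripper_width: 0.266
t 23.68 P [0.5223 0.0827 0.413 ] phi 106.8 rad 65.7mm Fmean [1.3 6.4 5.6] Ftang -3.1 Frad 5.7 w 0.268
time_s: 23.92
tool_pos: [0.5066, 0.0756, 0.413]
tool_rot: [-0.0, 0.698, 0.716, 0.002]
wrist_force: [2.2, 5.0, 5.3]
gripper_width: 0.269
t 24.12 P [0.5068 0.0757 0.413 ] phi 121.7 rad 65.7mm Fmean [1.7 5.8 5.6] Ftang -4.5 Frad 4.0 w 0.269
```

```bash
python3 -m jog '[{"x":-0.005,"y":-0.0067,"z":0,"twist":0},{"x":-0.005,"y":-0.0067,"z":0,"twist":0},{"x":0,"y":0,"z":0,"twist":0}]'
python3 st.py
python3 -m jog '[{"x":0,"y":0,"z":0,"twist":0},{"x":0,"y":0,"z":0,"twist":0}]'
python3 st.py
python3 - <<'E'
from h import *
from bench import r
f=r.grab_frame("side");cv2.imwrite(f"pics/side11.png",f["frame"][:,:,::-1])
crop("side11",205,190,160,120,5,"cs11")
E
```

```text
time_s: 24.5
tool_pos: [0.4938, 0.0653, 0.413]
tool_rot: [0.0, 0.698, 0.716, 0.002]
wrist_force: [3.4, 7.7, 5.2]
gripper_width: 0.266
t 24.7 P [0.4939 0.0654 0.413 ] phi 136.1 rad 65.8mm Fmean [3.  6.6 4.9] Ftang -6.9 Frad 2.4 w 0.264
time_s: 24.95
tool_pos: [0.494, 0.0655, 0.4129]
tool_rot: [-0.0, 0.698, 0.716, 0.002]
wrist_force: [3.3, 5.9, 6.1]
gripper_width: 0.267
t 25.15 P [0.494  0.0655 0.4129] phi 136.0 rad 65.8mm Fmean [3.2 6.3 5.8] Ftang -6.8 Frad 2.1 w 0.27
```

View pics/cs11.png

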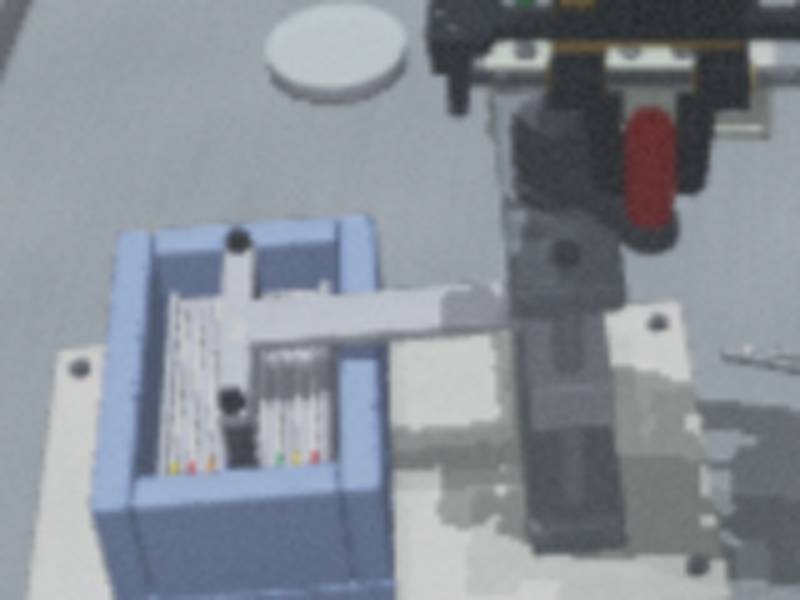

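```bash
python3 -m jog '[{"x":0,"y":0,"z":0,"twist":0},{"x":0,"y":0,"z":0,"twist":0},{"x":0,"y":0,"z":0,"twist":0},{"x":0,"y":0,"z":0,"twist":0}]' 0
python3 st.py
python3 -m jog '[{"x":0,"y":0,"z":-0.01,"twist":0},{"x":0,"y":0,"z":-0.03,"twist":0},{"x":0,"y":0,"z":-0.05,"twist":0},{"x":0,"y":0,"z":-0.05,"twist":0},{"x":-0.03,"y":-0.04,"z":0,"twist":0},{"x":-0.03,"y":-0.04,"z":0,"twist":0},{"x":0,"y":0,"z":0,"twist":0}]'
python3 - <<'E'
from h import *
from bench import r
for n in("side","top","wrist"):
    f=r.grab_frame(n);cv2.imwrite(f"pics/{n}12.png",f["frame"][:,:,::-1]);np.savez(f"pics/{n}12.npz",**f)
s=r.get_state();status(s)
crop("side12",205,190,160,120,5,"cs12")
E
```

```text
time_s: 25.7
tool_pos: [0.4941, 0.0651, 0.4123]
tool_rot: [-0.0, 0.698, 0.716, -0.0]
wrist_force: [2.4, 0.1, -0.0]
gripper_width: 0.5
t 25.9 P [0.4941 0.0652 0.4123] phi 136.1 rad 65.5mm Fmean [2.5 0.1 0.2] Ftang -1.8 Frad -1.7 w 0.503
time_s: 26.78
tool_pos: [0.4136, 0.0025, 0.5536]
tool_rot: [0.0, 0.699, 0.715, 0.0]
wrist_force: [0.3, 0.7, 0.2]
gripper_width: 0.503
t 26.93 grasp [0.416  0.0035 0.4054] xyaw 91.5 tilt [-0.0001  0.0002] q [-0.278  0.065  1.301  0.     1.776 -0.304] F [-0.2  0.6  0.6] w 0.496
```

View pics/cs12.png

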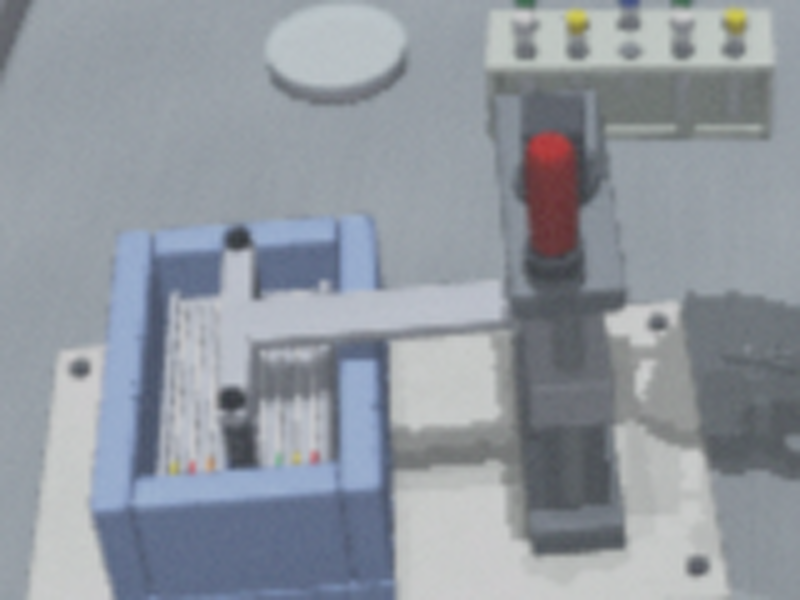

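View pics/top12.png

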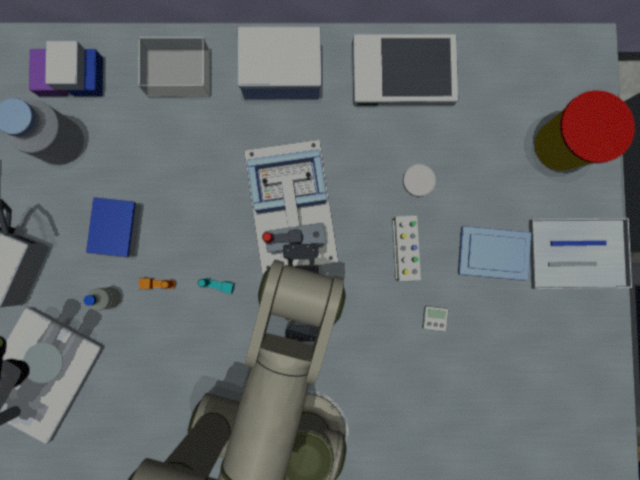

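View pics/wrist12.png

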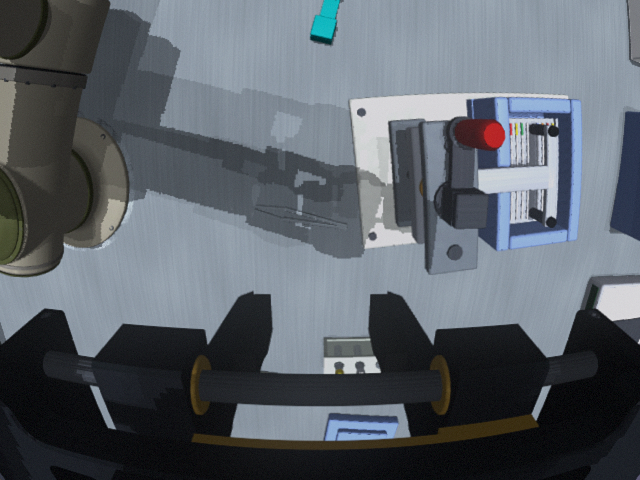

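Run:
```python
from h import *
crop("top12",240,205,80,60,10,"ct12")
```

```text
(no output)
```

View pics/ct12.png

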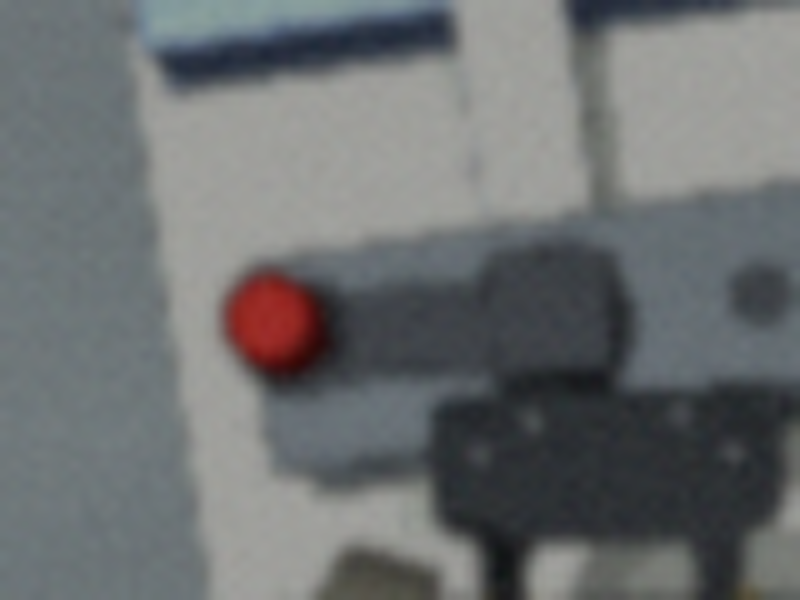

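Run:
```python
from h import *
from bench import r
t=load("top12");T=lambda c,u0=240,v0=205,k=10:(u0+(c[0]+.5)/k-.5, v0+(c[1]+.5)/k-.5)
sd=load("side12")
h=onz(t,*T((274,323)),.284);b=onz(t,*T((550,312)),.25)
print("handle",h,"hub",b,"phi",np.degrees(np.arctan2(*(h-b)[:2][::-1])))
print("tri handle",tri(t,T((274,323)),sd,T((551,150),205,190,5)))
f=fix(r.grab_frame("side"));cv2.imwrite("pics/side13.png",f["frame"][:,:,::-1])
a=cv2.imread("pics/side12.png").astype(int);b2=cv2.imread("pics/side13.png").astype(int)
print("diff in crank area",np.abs(a-b2)[205:260,300:330].mean())
s=r.get_state()
for phi in (90,92,94): delta(s,.5413+.065*np.cos(np.radians(phi)),.0198+.065*np.sin(np.radians(phi)),.264)
```

```text
handle [0.53495692 0.08491563 0.284     ] hub [0.5393932  0.02104075 0.25      ] phi 93.97295806107952
tri handle [0.53542705 0.08514474 0.28088452]
diff in crank area 1.9733333333333334
t 26.98 grasp [0.4162 0.0037 0.4051] xyaw 91.53 tilt [-0.0005  0.0003] q [-0.277  0.065  1.301  0.     1.776 -0.304] F [0.1 0.9 0. ] w 0.498
tool shift mm [ 77.7 127.3 141.1]
t 26.98 grasp [0.4162 0.0037 0.4051] xyaw 91.53 tilt [-0.0005  0.0003] q [-0.277  0.065  1.301  0.     1.776 -0.304] F [0.1 0.9 0. ] w 0.498
tool shift mm [ 77.7 125.  141.1]
t 26.98 grasp [0.4162 0.0037 0.4051] xyaw 91.53 tilt [-0.0005  0.0003] q [-0.277  0.065  1.301  0.     1.776 -0.304] F [0.1 0.9 0. ] w 0.498
tool shift mm [ 77.7 122.8 141.1]
```

After release the handle sprang back from 136° to about 94°, so part of the press was lost. I'll regrip, wind back up, then ease it off under control before letting go.

```bash
python3 -m jog '[{"x":0.039,"y":0.0617,"z":0,"twist":0},{"x":0.0387,"y":0.0418,"z":0,"twist":0},{"x":0,"y":0.02,"z":0.03,"twist":0},{"x":0,"y":0,"z":0.03,"twist":0},{"x":0,"y":0,"z":0,"twist":0}]' -0.3 15
python3 - <<'E'
from h import *
from bench import r
f=r.grab_frame("wrist");cv2.imwrite(f"pics/wrist14.png",f["frame"][:,:,::-1]);np.savez(f"pics/wrist14.npz",**f)
s=r.get_state();delta(s,.5370,.0847,.264)
f=fix(f); print(proj(f,(.537,.0847,.284),True),proj(f,(.5413,.0198,.25),True))
E
```

```text
time_s: 27.6
tool_pos: [0.5293, 0.0791, 0.4902]
tool_rot: [-0.002, 0.697, 0.717, -0.002]
wrist_force: [-0.9, 1.1, 1.0]
gripper_width: 0.646
t 27.65 grasp [0.5287 0.0789 0.3449] xyaw 91.55 tilt [-0.0017  0.0002] q [-0.073  0.307  1.159  0.     1.677 -0.1  ] F [0.4 0.2 1.4] w 0.652
tool shift mm [ 5.5  8.6 80.9]
[335.70465816 265.77021665] [336.0358544  332.94916605]
```

View pics/wrist14.png

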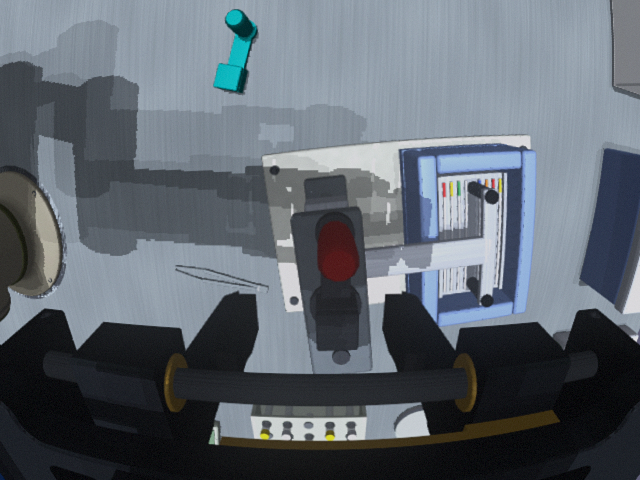

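```bash
python3 -m jog '[{"x":0.0055,"y":0.0093,"z":0.015,"twist":0},{"x":0,"y":0,"z":0.03,"twist":0},{"x":0,"y":0,"z":0.025,"twist":0},{"x":0,"y":0,"z":0.011,"twist":0},{"x":0,"y":0,"z":0,"twist":0}]'
python3 st.py
python3 -m jog '[{"x":0,"y":0,"z":0,"twist":0},{"x":0,"y":0,"z":0,"twist":0},{"x":0,"y":0,"z":0,"twist":0},{"x":0,"y":0,"z":0,"twist":0},{"x":0,"y":0,"z":0,"twist":0},{"x":0,"y":0,"z":0,"twist":0}]' 1 15
python3 st.py
```

```text
time_s: 28.28
tool_pos: [0.5379, 0.0842, 0.4115]
tool_rot: [-0.0, 0.698, 0.716, -0.0]
wrist_force: [0.3, -0.0, -0.2]
gripper_width: 0.652
t 28.48 P [0.5378 0.0841 0.4122] phi 93.1 rad 64.4mm Fmean [-0.1 -0.2 -0.2] Ftang 0.1 Frad -0.2 w 0.647
time_s: 29.22
tool_pos: [0.5376, 0.084, 0.4115]
tool_rot: [0.0, 0.698, 0.716, 0.0]
wrist_force: [0.1, 0.4, -0.1]
gripper_width: 0.267
t 29.43 P [0.5376 0.084  0.4115] phi 93.3 rad 64.3mm Fmean [0.4 0.4 0.4] Ftang -0.4 Frad 0.4 w 0.267
```

```bash
python3 -m jog '[{"x":-0.0004,"y":-0.0056,"z":0,"twist":0},{"x":0,"y":0,"z":0,"twist":0},{"x":0,"y":0,"z":0,"twist":0}]'
python3 st.py
python3 -m jog '[{"x":-0.0009,"y":-0.0056,"z":0,"twist":0},{"x":0,"y":0,"z":0,"twist":0},{"x":0,"y":0,"z":0,"twist":0}]'
python3 st.py
python3 -m jog '[{"x":-0.0014,"y":-0.0055,"z":0,"twist":0},{"x":0,"y":0,"z":0,"twist":0},{"x":0,"y":0,"z":0,"twist":0}]'
python3 st.py
python3 -m jog '[{"x":-0.0019,"y":-0.0053,"z":0,"twist":0},{"x":0,"y":0,"z":0,"twist":0},{"x":0,"y":0,"z":0,"twist":0}]'
python3 st.py
```

```text
time_s: 29.8
tool_pos: [0.5323, 0.0834, 0.4117]
tool_rot: [0.001, 0.698, 0.716, 0.001]
wrist_force: [4.9, -0.0, -0.4]
gripper_width: 0.265
t 30.0 P [0.5323 0.0834 0.4117] phi 98.1 rad 64.3mm Fmean [ 5.2  0.7 -0.1] Ftang -5.3 Frad -0.0 w 0.27
time_s: 30.38
tool_pos: [0.5267, 0.0824, 0.4117]
tool_rot: [0.001, 0.698, 0.716, 0.001]
wrist_force: [6.5, 0.3, -1.1]
gripper_width: 0.263
t 30.57 P [0.5268 0.0824 0.4117] phi 103.1 rad 64.3mm Fmean [ 5.7  0.6 -0.6] Ftang -5.7 Frad -0.7 w 0.268
time_s: 30.95
tool_pos: [0.5213, 0.0809, 0.4118]
tool_rot: [0.001, 0.698, 0.716, 0.001]
wrist_force: [5.9, 1.3, -1.4]
gripper_width: 0.267
t 31.15 P [0.5213 0.0809 0.4117] phi 108.1 rad 64.3mm Fmean [ 5.6  1.4 -0.9] Ftang -5.8 Frad -0.5 w 0.267
time_s: 31.52
tool_pos: [0.5161, 0.0789, 0.4118]
tool_rot: [0.001, 0.698, 0.716, 0.001]
wrist_force: [6.0, 1.5, -0.6]
gripper_width: 0.266
t 31.73 P [0.5161 0.0789 0.4118] phi 113.1 rad 64.3mm Fmean [ 6.   1.8 -1. ] Ftang -6.2 Frad -0.7 w 0.267
```

```bash
python3 -m jog '[{"x":0.001,"y":0.0027,"z":0,"twist":0},{"x":0.0009,"y":0.0026,"z":0,"twist":0},{"x":0.0007,"y":0.0028,"z":0,"twist":0},{"x":0.0007,"y":0.0027,"z":0,"twist":0},{"x":0,"y":0,"z":0,"twist":0},{"x":0,"y":0,"z":0,"twist":0}]'
python3 st.py
python3 -m jog '[{"x":0.0005,"y":0.0028,"z":0,"twist":0},{"x":0.0004,"y":0.0028,"z":0,"twist":0},{"x":0,"y":0,"z":0,"twist":0},{"x":0,"y":0,"z":0,"twist":0}]'
python3 st.py
python3 -m jog '[{"x":0.0002,"y":0.0028,"z":0,"twist":0},{"x":0,"y":0,"z":0,"twist":0},{"x":0,"y":0,"z":0,"twist":0}]'
python3 st.py
```

```text
time_s: 32.48
tool_pos: [0.5265, 0.0824, 0.4115]
tool_rot: [0.0, 0.698, 0.716, 0.0]
wrist_force: [3.0, -0.7, 0.5]
gripper_width: 0.266
t 32.67 P [0.5265 0.0824 0.4115] phi 103.3 rad 64.3mm Fmean [ 2.6 -0.5  0.4] Ftang -2.4 Frad -1.1 w 0.264
time_s: 33.17
tool_pos: [0.5321, 0.0835, 0.4114]
tool_rot: [0.0, 0.698, 0.716, 0.0]
wrist_force: [1.8, -0.4, 0.1]
gripper_width: 0.268
t 33.38 P [0.532  0.0835 0.4115] phi 98.3 rad 64.4mm Fmean [ 1.6 -0.1 -0.1] Ftang -1.6 Frad -0.4 w 0.266
time_s: 33.75
tool_pos: [0.5348, 0.0838, 0.4114]
tool_rot: [0.0, 0.698, 0.716, 0.0]
wrist_force: [0.7, 1.0, 0.7]
gripper_width: 0.267
t 33.95 P [0.5348 0.0838 0.4115] phi 95.8 rad 64.3mm Fmean [0.9 0.7 0.3] Ftang -0.9 Frad 0.6 w 0.268
```

```bash
python3 -m jog '[{"x":0.0001,"y":0.0022,"z":0,"twist":0},{"x":0,"y":0,"z":0,"twist":0},{"x":0,"y":0,"z":0,"twist":0}]'
python3 st.py
python3 -m jog '[{"x":0,"y":0.0015,"z":0,"twist":0},{"x":0,"y":0,"z":0,"twist":0},{"x":0,"y":0,"z":0,"twist":0}]'
python3 st.py
```

```text
time_s: 34.33
tool_pos: [0.537, 0.0839, 0.4115]
tool_rot: [0.0, 0.698, 0.716, 0.0]
wrist_force: [1.0, 1.9, 0.3]
gripper_width: 0.264
t 34.52 P [0.537  0.0839 0.4115] phi 93.8 rad 64.3mm Fmean [0.8 1.  0.5] Ftang -0.9 Frad 1.0 w 0.262
time_s: 34.9
tool_pos: [0.5385, 0.084, 0.4114]
tool_rot: [-0.0, 0.698, 0.716, 0.0]
wrist_force: [1.1, 1.8, 0.8]
gripper_width: 0.26
t 35.1 P [0.5385 0.084  0.4115] phi 92.5 rad 64.2mm Fmean [0.3 1.7 1. ] Ftang -0.4 Frad 1.7 w 0.264
```

```bash
python3 -m jog '[{"x":0,"y":0,"z":0,"twist":0},{"x":0,"y":0,"z":0,"twist":0},{"x":0,"y":0,"z":0,"twist":0},{"x":0,"y":0,"z":0,"twist":0}]' -0.2
python3 st.py
python3 -m jog '[{"x":0,"y":0,"z":-0.01,"twist":0},{"x":0,"y":0,"z":-0.03,"twist":0},{"x":0,"y":0,"z":-0.05,"twist":0},{"x":0,"y":0,"z":-0.05,"twist":0},{"x":-0.03,"y":-0.05,"z":0,"twist":0},{"x":-0.03,"y":-0.05,"z":0,"twist":0},{"x":-0.02,"y":-0.03,"z":0,"twist":0},{"x":0,"y":0,"z":0,"twist":0}]'
python3 - <<'E'
from h import *
from bench import r
for n in("side","top"):
    f=r.grab_frame(n);cv2.imwrite(f"pics/{n}15.png",f["frame"][:,:,::-1]);np.savez(f"pics/{n}15.npz",**f)
s=r.get_state();status(s)
crop("side15",205,190,160,120,5,"cs15")
crop("top15",240,205,80,60,10,"ct15")
a=cv2.imread("pics/side12.png");b=cv2.imread("pics/side15.png")
E
```

```text
time_s: 35.6
tool_pos: [0.5385, 0.0839, 0.4114]
tool_rot: [0.0, 0.698, 0.716, -0.0]
wrist_force: [0.3, 0.2, -0.3]
gripper_width: 0.599
t 35.8 P [0.5385 0.0839 0.4114] phi 92.5 rad 64.2mm Fmean [-0.2 -0.1 -0.6] Ftang 0.3 Frad -0.1 w 0.6
time_s: 36.8
tool_pos: [0.4089, 0.0001, 0.5528]
tool_rot: [0.001, 0.699, 0.715, 0.001]
wrist_force: [0.0, 0.5, -0.1]
gripper_width: 0.598
t 36.9 grasp [0.4108 0.0006 0.4048] xyaw 91.46 tilt [ 0.0012 -0.0002] q [-0.289  0.054  1.314  0.     1.772 -0.314] F [ 0.5 -0.1 -0.4] w 0.602
```

View pics/cs15.png

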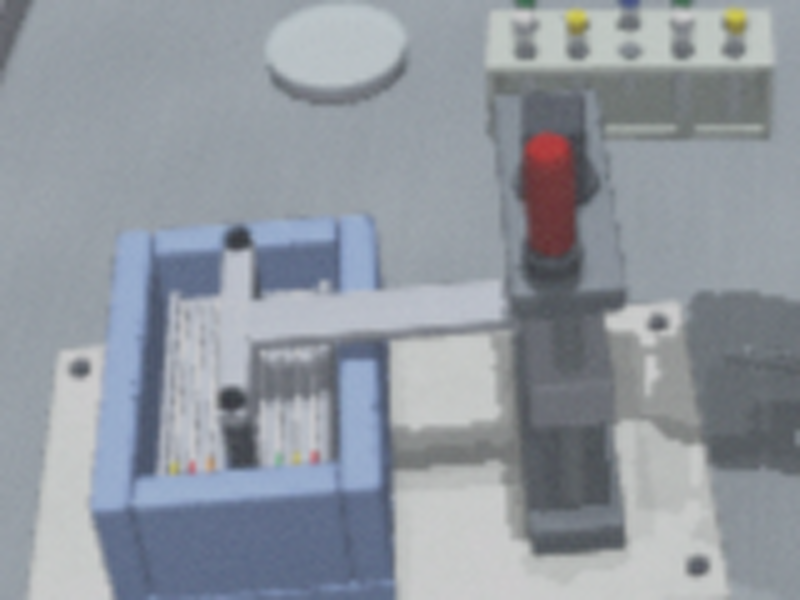

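View pics/ct15.png

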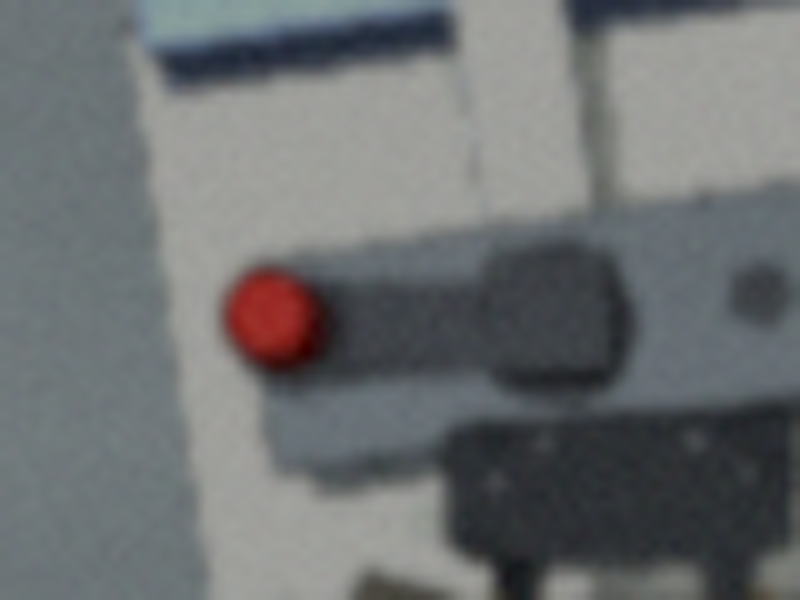

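View pics/top15.png

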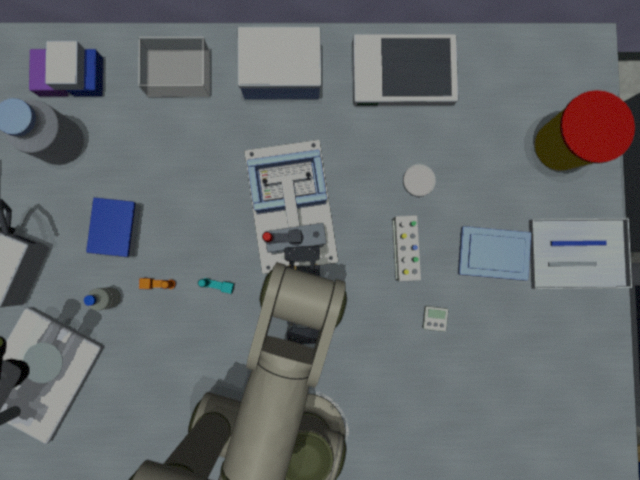

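```bash
python3 -m jog '[{"x":0,"y":0,"z":0,"twist":0},{"x":0,"y":0,"z":0,"twist":0},{"x":0,"y":0,"z":0,"twist":0},{"x":0,"y":0,"z":0,"twist":0},{"x":0,"y":0,"z":0,"twist":0},{"x":0,"y":0,"z":0,"twist":0}]'
python3 - <<'E'
from h import *
from bench import r
f=r.grab_frame("side");cv2.imwrite("pics/side16.png",f["frame"][:,:,::-1])
a=cv2.imread("pics/side15.png").astype(int);b=cv2.imread("pics/side16.png").astype(int)
def red(i):
    m=(i[...,2]>110)&(i[...,1]<70)&(i[...,0]<70);m[:, :290]=0;m[:,340:]=0
    ys,xs=np.nonzero(m[200:260]);return xs.mean(),ys.mean()+200,len(xs)
print(red(a),red(b),np.abs(a-b)[205:300,205:340].mean())
status(r.get_state())
r.close_job()
E
```

```text
time_s: 37.65
tool_pos: [0.4106, 0.0006, 0.5515]
tool_rot: [0.0, 0.698, 0.716, -0.0]
wrist_force: [-0.5, 0.2, -0.1]
gripper_width: 0.596
(np.float64(314.27868852459017), np.float64(221.27868852459017), 61) (np.float64(314.1060606060606), np.float64(221.42424242424244), 66) 1.4927615334632878
t 37.7 grasp [0.4106 0.0006 0.4042] xyaw 91.48 tilt [ 0.0001 -0.    ] q [-0.289  0.054  1.315  0.     1.772 -0.315] F [ 0.   1.2 -0.7] w 0.6
the job is handed in; nothing more can be done
```

The crank is fully down on the screw and released, and the tray is wound down onto the cooling block. I handed the job in at 37.7 s; no verdict is given.

- **Fitting:** I gripped the red-handled crank by its hub and lined it up with the square using the wrist camera. It slid home with no resistance until it bottomed on the shoulder, at about 3 N.
- **Winding:** I wound it anticlockwise about 2.6 turns. The handle went stiff from about 2.4 turns, and I stopped at 6.9 N, in the firm range and well short of crushing.
- **What went wrong:** on the first release the crank sprang back from 136° to about 94°, so part of the press was lost. I regripped it, wound up to 6.2 N, eased it back until the handle force was close to zero at about 92°, and let go there.
- **Last checks:** the crank is down and did not move between two pictures 0.85 s apart. The gripper is clear with no force on the wrist, and nothing else on the bench shows as moved in the top view.
- **Not confirmed:** the press on the block was not measured directly. Forces felt while winding up and easing back suggest about 75–100 N held by the screw's friction, against the 25 N needed.
- **Camera disagreement:** the top and side cameras differed from the wrist camera by about 2 mm, so I used the wrist camera for the fit.

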